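# Lock the wiring board on its easel with the quarter-turn T-bolt

## Robot

A 6-joint arm with a two-finger parallel gripper is mounted at the origin on a cart in front of the work surface, level with it; the furniture and walls round the work are solid. World frame = base frame: x ahead of the robot, y to its left, z up, the work surface at z = 0. Lengths are in mm, angles in rad, forces in N, time in s.
With the tool pointing down it reaches from about 350 to 875 mm from the base axis. Payload 4.2 kg.
Tool frame: the origin (TCP) lies midway between the tips of the shut fingers; the grasp point (between the pads) lies 19 mm behind it (arm.tcp_to_grasp is the distance from the TCP to the grasp point, in mm); z points along the fingers, y is the line along which they close (so a half turn about z gives the same grasp; the last joint's range is limited). The gripper opens to 85 mm and grips with 20 to 120 N. Pads are 22 mm wide; open, the fingers measure 114 mm over their backs; the gripper's body (76 mm by 85 mm) begins 54 mm behind the grasp point. The pads swing forward as they close: fully open they stand 13 mm farther back than shut.
Start: joints at [1.601, 0.385, 0.008, 0, -1.194, -0.259], TCP at [141.724, 608.698, 231.312] pointing down, gripper open.
Joint ranges: [-3.14, 3.14], [-1.21, 2.06], [-1.07, 1.41], [-3.16, 2.05], [-2.99, -0.16], [-3.1, 3.1]. Speed limits (rad/s): [2.79, 2.79, 3.14, 3.14, 3.14, 3.14].

## Interface

Orientations are given as a unit quaternion [x, y, z, w].
In Python, from bench import arm gives the robot as it stands.
- The arm moves only by the tool arm_command, never from a script. Its argument "rows" is a list of rows, each a list of 2 entries, a list of its own where there are three numbers: the shift along the tool's x, y, z as a fraction of full scale, then the turn, a rotation vector about the tool's x, y, z as a fraction of full scale. In form: [[[x, y, z], [wx, wy, wz]], ...]. A call has 1 to 5 rows; each row is the pose to reach, as a shift and turn from the pose commanded when the call began, along the tool's axes at that moment, turning the shorter way round; what a row does not reach only later rows make up. Full scale, the value 1, is 0.25 m for a shift and 180 degrees for a turn. A row lasts 1/10 s, in which the tool goes at most 50 mm and 8.59 degrees, less where a joint would pass 70% of its speed; a pose out of reach is approached as far as the arm can. A call with a number of a shift or a turn outside -1 to 1 is refused whole. A call with a gripper value outside its range is refused whole. "grip" is the opening, from 0 (shut) to 1 (fully open), set as the call begins (left out, the last holds). The fingers move at their own pace and stop on an object; the grip force is fixed at half the most. Time passes only in rows, so rows that repeat a pose let the fingers close. It gives the time, the measured TCP pose, the force, the opening and the grip force at its end, in the units of the state.
- arm.read_state(): the state, without advancing time (a new reading comes with each control period).
- arm.get_image(name): name is "scene" or "top" or "wrist"; returns (picture, depth): 400x640x3 uint8, blue, green, red; 400x640 float32, mm along the optical axis (not along the pixel's ray), 0 where there is no reading.
- arm.camera_info(name): a dict with "fx", "fy", "cx", "cy" (pixels), "k1" (the pictures are not rectified: a ray, as slopes to the right and down, at radius r is drawn at 1 + k1 r^2 times it, then the intrinsics apply), "extrinsics" (4x4, takes a point from camera to world coordinates). Camera axes: x right, y down, z forward; pixel columns grow to the right and rows downward; lengths in mm; the calibration is good to about 2 mm. A picture is of the moment at which its call begins: read the wrist's pose just before it. camera_info takes no time and is no camera call; for the wrist camera it gives the pose at the moment of the call.
- arm.job_done(): hands the job in; it is judged then, once.
Trained networks look in the newest picture that a camera, given by its name, has taken for a name from the list of things; names that differ only in an ending like _2 or _b are one class to them, and where a whole thing is asked for, a point or a joint stands for the part that bears it (a point fixed in the world has none). Each returns a list of dicts, best first, with "score" (0 to 1); they miss things now and then, are a little off and sometimes report something else, mostly with a low value. They report only what shows in the picture. A call takes as long as a camera call. They do not tell look-alikes from the thing itself.
- arm.spot_in(camera, query): "position" ([column, row] in pixels, amid what is visible of it).
The state is a dict: "clock": time; "joints": joint angles; "joint_vel": joint speeds; "joint_efforts": joint torques, N m; "position": TCP position; "ee_rot": TCP orientation; "contact_force": force on the tool from outside, world axes, zero at the start; "wrist_torque": the same for the moment, N m; "gripper_width": finger opening in mm; "grasp_force": force on a finger pad.
Only numpy, scipy, OpenCV 4.12 (cv2) and the standard library are available. Lean on these libraries where they do the work, as an engineer would, in place of code of your own. Each camera call takes 0.05 s, during which the arm holds its last target. There are 200 camera calls.

## Task

Draw the red-handled lock bolt straight up out of its blue storage sleeve, pass its crossbar lengthwise through the yellow-framed slot of the sloping wiring board until the collar lies flat on the board, then turn it a quarter turn so that the crossbar locks square across the slot, and let go. Do not shove the two cartons or the nearby red tape roll about.

Things in the scene. Friction and masses are not known exactly. Their poses are not given: they have to be found in the camera images.
- bolt: Lock bolt, 100 mm long, 0.15 to 0.31 kg, the same after a half turn about its axis. Origin: centre of the underside of its steel collar (66 mm diameter, 8 mm thick); z along the axis to the handle, x along crossbar and handle. Starts upright in the sleeve, collar on the sleeve's top, crossbar along the sleeve's x.
- bolt_handle (a point): Grip point on the bolt's axis, 38 mm above the collar's underside: red flat paddle, 44 mm along the bolt's x, 16 mm thick along its y (pinch it across this thickness), reaching from 10 to 62 mm above the collar's underside. Axes as the bolt's.
- bolt_crossbar (a point): Centre of the bolt's crossbar, 32 mm below the collar's underside: round steel bar 12 mm thick with rounded ends, 50 mm long along the bolt's x, on the end of a shaft of 12 mm diameter. The bolt's lowest point is 38 mm below the collar's underside. Axes as the bolt's.
- sleeve: Fixed blue storage block, 90 mm (x) by 60 mm (y) by 50 mm high, origin at the centre of its underside, z up. From its top a pocket 53 mm (x) by 15 mm (y) goes 44 mm deep, in which the bolt's crossbar and shaft stand.
- board: Wiring board fixed on a dark easel, plywood face 200 (x) by 260 mm (y), tilted 35 degrees to face the robot. Origin: centre of the slot in the face, 100 mm above the table; x up the slope, y along it to the left, z squarely out of the face. A ledge on the lower edge rises 7 mm; trunking and caps near the side edges rise up to 11 mm, all over 75 mm from the slot's centre.
- slot (a point): Centre of the slot at the back of the plate, 20 mm behind the face; axes as the board's. The slot, framed in flat yellow paint, is 55 mm along y and 17 mm along x, 20 mm deep right through. Behind it the crossbar can turn freely either way, with 6 mm of play when the collar lies on the face; no stop or detent, it stays where it is left.
- tape_red: Bystander: roll of red tape, 58 mm diameter, 26 mm high. Origin at the centre of its underside.
- screw_carton: Bystander: small brown carton, 55 x 85 x 45 mm. Origin at the centre of its underside.
- bulb_carton: Bystander: white upright carton, 62 x 62 x 115 mm. Origin at the centre of its underside.
Mind the look-alikes: they are no part of the job. Leave any orange or purple look-alike of the bolt alone.

How it is judged:
By the outcome, as a careful person would: the job done as asked, in the order asked, and still so for the second after the job is handed in, with the robot touching nothing.
It also fails if it takes over 51 s, if anything falls off the work surface, if the arm or the gripper's body presses on something with over 40 N, if the wrist force passes 120 N, or if a joint passes its speed limit or range.

## Working session

There is one attempt and no reset: what is moved stays moved. The work goes in short steps, Python scripts to look and compute and a tool call to move; the robot and the scene stay as the last step left them, time stands still between calls to the robot, and variables do not carry over. Pictures are saved under pics/ and viewed, at most 10 in all, crops included, and the job is handed in when it is done.

Besides the shell and the picture viewer there is one more tool, called as name(argument=value, ...) on one line, values as JSON. arm_command: Moves the arm, as the interface text tells. Shift numbers are shares of 0.25 m and turn numbers shares of 180 degrees, none past 1 either way. Its arguments: {"type":"object","properties":{"rows":{"type":"array","items":{"type":"array"}},"grip":{"type":"number"}},"required":["rows"]}

```bash
mkdir -p pics; cat > h.py <<'E'
import numpy as np, cv2
from bench import arm
from scipy.spatial.transform import Rotation as R
def world(ci,d,u,v):
    K=np.array([[ci['fx'],0,ci['cx']],[0,ci['fy'],ci['cy']],[0,0,1.]])
    p=np.stack([np.ravel(u),np.ravel(v)],1).astype(float).reshape(-1,1,2)
    q=cv2.undistortPoints(p,K,np.array([ci['k1'],0,0,0.])).reshape(-1,2)
    z=np.ravel(d)
    c=np.c_[q*z[:,None],z,np.ones_like(z)]
    return (c@np.array(ci['extrinsics']).T)[:,:3]
def cloud(n,im=None):
    ci=arm.camera_info(n); im,d=arm.get_image(n)
    v,u=np.mgrid[0:400,0:640]
    return im,d,world(ci,d,u,v).reshape(400,640,3)
E
python3 - <<'E'
from h import *
for n in("scene","top"):
    im,d,W=cloud(n); cv2.imwrite(f"pics/{n}0.png",im); np.savez(f"{n}0.npz",im=im,d=d,W=W)
    for q in("bolt","bolt_handle","sleeve","board","slot","tape_red","screw_carton","bulb_carton"):
        for r in arm.spot_in(n,q)[:3]:
            u,v=[int(round(x)) for x in r["position"]]
            print(n,q,round(r["score"],2),u,v,W[v,u].round(0) if d[v,u]>0 else None)
s=arm.read_state();print(s['clock'],s['position'],s['ee_rot'],s['gripper_width'],s['contact_force'])
E
```

```text
scene bolt 0.8 340 157 [ 535. -265.   82.]
scene bolt 0.65 376 200 [ 385. -193.   61.]
scene bolt 0.58 309 182 [ 566. -148.   69.]
scene bolt_handle 0.76 345 162 [ 517. -261.   76.]
scene bolt_handle 0.6 310 183 [ 566. -152.   62.]
scene bolt_handle 0.57 374 197 [ 390. -186.   78.]
scene sleeve 0.62 340 175 [ 519. -242.   39.]
scene board 0.94 218 244 [632. 152.  97.]
scene slot 0.87 215 244 [686. 119.  13.]
scene slot 0.73 342 160 [ 528. -265.   75.]
scene tape_red 0.69 281 173 [ 675. -171.   24.]
scene tape_red 0.38 343 161 [ 523. -261.   77.]
scene screw_carton 0.62 348 230 [407. -79.  44.]
scene bulb_carton 0.81 414 182 [ 317. -278.   92.]
top bolt 0.9 371 245 [ 391. -202.  100.]
top bolt 0.88 357 172 [ 570. -166.  100.]
top bolt 0.64 398 192 [ 521. -266.  108.]
top bolt_handle 0.98 356 171 [ 572. -164.   97.]
top bolt_handle 0.72 399 189 [ 528. -268.  111.]
top bolt_handle 0.6 372 239 [ 406. -210.   47.]
top sleeve 0.85 391 202 [ 502. -258.   49.]
top sleeve 0.63 359 131 [ 693. -176.   29.]
top board 0.92 237 135 [655. 134. 112.]
top slot 0.75 234 138 [672. 162.  13.]
top tape_red 0.81 358 134 [ 686. -173.   25.]
top screw_carton 0.57 326 236 [412. -93.  41.]
top bulb_carton 0.89 415 268 [ 338. -306.  115.]
0.9 [141.70675463 608.70263028 231.31349135] [ 9.93464523e-01 -1.14141324e-01 -1.38510722e-05 -7.05205318e-07] 85.18497014792699 [-0.60572103  0.09776034 -0.40014166]
```

```bash
python3 - <<'E'
import cv2,numpy as np
a=cv2.imread("pics/top0.png")[90:300,190:450];b=cv2.imread("pics/scene0.png")[120:300,150:450]
a=cv2.resize(a,None,fx=2.9,fy=2.9)[:600];cv2.imwrite("pics/top0c.png",a)
cv2.imwrite("pics/scene0c.png",cv2.resize(b,None,fx=2.6,fy=2.6))
E
```

```text
(no output)
```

View pics/top0c.png

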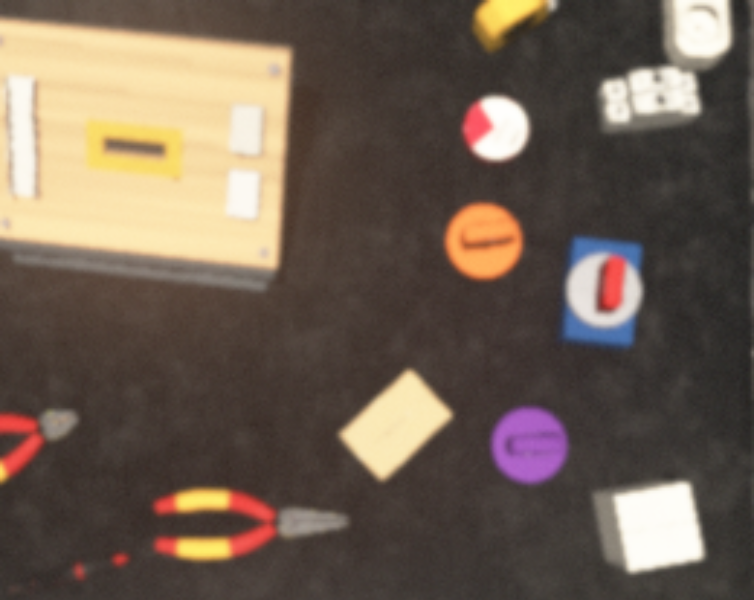

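View pics/scene0c.png

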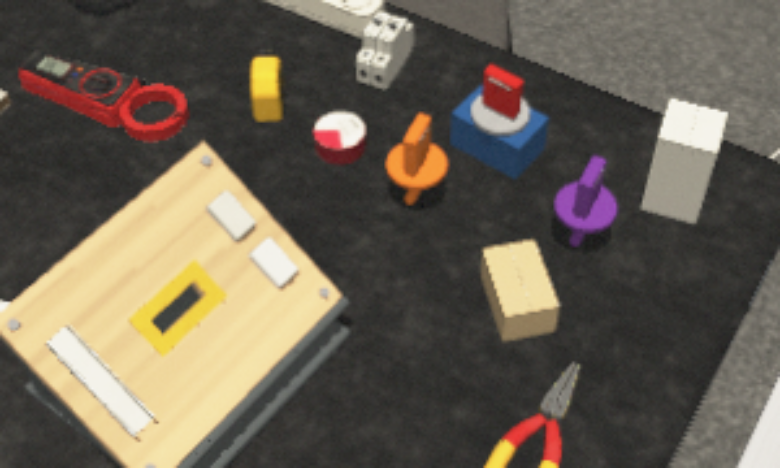

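The bolt is the red-handled one in the blue sleeve: top image (398,190), scene image (342,160). The look-alikes are orange at top (357,172) and purple at (371,245), and the red tape roll is at (358,134). I choose the red one. Next I measure the axes.

```bash
python3 - <<'E'
from h import *
for n in("top","scene"):
    f=np.load(f"{n}0.npz");im,d,W=f['im'].astype(int),f['d'],f['W']
    b,g,r=im[...,0],im[...,1],im[...,2]
    near=(abs(W[...,0]-520)<90)&(abs(W[...,1]+262)<90)&(d>0)
    red=near&(r>120)&(g<70)&(b<80)&(W[...,2]>70)
    blue=near&(b>110)&(r<80)&(abs(W[...,2]-50)<8)
    steel=near&(abs(W[...,2]-58)<6)&(abs(r-b)<40)&(r>120)
    for nm,m in(("red",red),("blue",blue),("steel",steel)):
        P=W[m]; print(n,nm,m.sum(),P.mean(0).round(1),P[:,2].max().round(1),cv2.minAreaRect(P[:,:2].astype(np.float32)) if len(P)>3 else None)
    y=(r>150)&(g>120)&(b<90)&(d>0)&(W[...,0]>550)&(W[...,1]>50)&(W[...,1]<250)
    wood=(d>0)&(abs(W[...,0]-660)<90)&(abs(W[...,1]-135)<110)&(W[...,2]>40)&(b>90)&(r>b+30)
    P=W[wood];c=P.mean(0);
    for _ in range(4):
        c=P.mean(0);nv=np.linalg.svd(P-c,full_matrices=False)[2][2];nv*=np.sign(nv[2]);P=P[abs((P-c)@nv)<4]
    print(n,"plane",c,nv,"tilt",np.degrees(np.arccos(nv[2])),"yaw",np.degrees(np.arctan2(-nv[1],-nv[0])))
    mm=cv2.morphologyEx(y.astype(np.uint8),cv2.MORPH_OPEN,np.ones((2,2)))
    P=W[(mm>0)&(abs((W-c)@nv)<8)]
    bx=np.array([0,0,1])-nv*nv[2];bx/=np.linalg.norm(bx);by=np.cross(nv,bx)
    q=np.c_[(P-c)@bx,(P-c)@by].astype(np.float32);rc=cv2.minAreaRect(q);print(rc,"slot",c+bx*rc[0][0]+by*rc[0][1],"mean",P.mean(0),bx,by)
E
```

```text
top red 23 [ 525.2 -267.3  102.5] 111.6 ((529.3995361328125, -266.888427734375), (35.62940216064453, 7.441171169281006), 7.219637393951416)
top blue 210 [ 532.1 -272.7   49.6] 54.2 ((534.0711669921875, -274.2310791015625), (60.7043342590332, 90.55632019042969), 84.46601104736328)
top steel 343 [ 531.8 -270.7   57.6] 63.8 ((534.0218505859375, -273.7934875488281), (64.87884521484375, 64.49913787841797), 65.82355499267578)
top plane [651.80320351 136.93108203 105.94091998] [-0.57352017  0.05280064  0.81748805] tilt 35.16587736696564 yaw -5.260058544685429
((0.0, 0.0), (0.0, 0.0), 0.0) slot [651.80320351 136.93108203 105.94091998] mean [nan nan nan] [ 0.81404548 -0.07494439  0.57594556] [0.09167644 0.99578885 0.        ]
scene red 182 [ 528.7 -266.9   95.2] 114.9 ((530.0527954101562, -270.4451599121094), (18.457841873168945, 42.95692825317383), 85.14362335205078)
scene blue 153 [ 522.6 -266.    49.6] 54.9 ((531.5504760742188, -270.2229309082031), (62.0859260559082, 91.32060241699219), 86.6849365234375)
scene steel 175 [ 528.  -262.    57.6] 62.5 ((527.807861328125, -266.9737548828125), (63.47450637817383, 50.951541900634766), 29.997467041015625)
scene plane [649.14639886 142.63355388 105.76035503] [-0.57011976  0.05290013  0.81985672] tilt 34.92954694720758 yaw -5.30116780383387
((-13.74211311340332, -2.814167022705078), (43.19717025756836, 83.12979888916016), 0.763782799243927) slot [637.66802093 140.87235133  97.89205061] mean [636.66594628 140.88100998  98.56868778] [ 0.81635004 -0.07574729  0.57256874] [0.09239088 0.99572282 0.        ]<stdin>:20: RuntimeWarning: Mean of empty slice.
  ret = um.true_divide(
```

```bash
cat >> h.py <<'E'
def down(yaw): # tool pointing down, tool x at yaw (deg)
    return R.from_euler('z',yaw,degrees=True)*R.from_euler('x',180,degrees=True)
def plan(p,Rt,s=None,p0=None,R0=None):
    s=s or arm.read_state()
    R0=R0 or R.from_quat(s['ee_rot']); p0=s['position'] if p0 is None else p0
    d=R0.inv().apply(np.array(p)-p0)/250; w=(R0.inv()*Rt).as_rotvec()/np.pi
    print("shift",d.round(4),"turn",w.round(4),"rows>=",max(np.linalg.norm(d)*5,np.linalg.norm(w)*180/8.59).round(1))
E
python3 - <<'E'
from h import *
plan([400,200,260],down(-13.1))
plan([532,-272,235],down(-5.5),p0=np.array([400,200,260]),R0=down(-13.1))
E
```

```text
shift [ 1.377   1.3579 -0.1148] turn [ 0.  0. -0.] rows>= 9.7
shift [0.9422 1.7192 0.1   ] turn [ 0.      0.     -0.0422] rows>= 9.8
```

arm_command(rows=[[[0.69, 0.68, -0.06], [0, 0, 0]], [[0.69, 0.68, -0.06], [0, 0, 0]], [[0.69, 0.68, -0.06], [0, 0, 0]], [[0.69, 0.68, -0.06], [0, 0, 0]], [[0.69, 0.68, -0.06], [0, 0, 0]]], grip=1)

```text
clock: 1.4
position: [272.0, 401.8, 246.7]
ee_rot: [0.993, -0.114, 0.0, -0.0]
contact_force: [0.3, 0.3, 0.1]
gripper_width: 85.6
grasp_force: 0.0
```

arm_command(rows=[[[0.69, 0.68, -0.06], [0, 0, 0]], [[0.69, 0.68, -0.06], [0, 0, 0]], [[0.69, 0.68, -0.06], [0, 0, 0]], [[0.69, 0.68, -0.06], [0, 0, 0]], [[0.69, 0.68, -0.06], [0, 0, 0]]])

```text
clock: 1.9
position: [401.4, 197.3, 262.0]
ee_rot: [0.993, -0.114, 0.0, -0.001]
contact_force: [1.1, 0.8, 0.0]
gripper_width: 84.9
grasp_force: 0.0
```

arm_command(rows=[[[0.47, 0.86, 0.05], [0, 0, 0]], [[0.47, 0.86, 0.05], [0, 0, 0]], [[0.47, 0.86, 0.05], [0, 0, 0]], [[0.47, 0.86, 0.05], [0, 0, 0]], [[0.47, 0.86, 0.05], [0, 0, 0]]])

```text
clock: 2.4
position: [466.5, -39.0, 249.1]
ee_rot: [0.993, -0.114, 0.001, -0.0]
contact_force: [0.6, 1.1, -0.3]
gripper_width: 85.3
grasp_force: 0.0
```

arm_command(rows=[[[0.47, 0.86, 0.05], [0, 0, -0.042]], [[0.47, 0.86, 0.05], [0, 0, -0.042]], [[0.47, 0.86, 0.05], [0, 0, -0.042]], [[0.47, 0.86, 0.05], [0, 0, -0.042]], [[0.47, 0.86, 0.05], [0, 0, -0.042]]])

```text
clock: 2.9
position: [532.2, -274.8, 236.4]
ee_rot: [0.999, -0.048, 0.0, 0.0]
contact_force: [0.9, 1.2, -0.0]
gripper_width: 85.3
grasp_force: 0.0
```

```bash
python3 - <<'E'
from h import *
s=arm.read_state();print(s['clock'],s['position'],R.from_quat(s['ee_rot']).as_matrix().round(3)[:,0],s['joints'])
E
```

```text
2.9 [ 532.2180489  -274.81200722  236.38440932] [ 0.995 -0.097  0.001] [-2.06565808e-01  3.36842155e-01 -5.13972536e-02  4.32111217e-05
 -1.18204496e+00  1.68045490e+00]
```

```bash
python3 - <<'E'
from h import *
im,d,W=cloud("wrist"); cv2.imwrite("pics/w1.png",im); np.savez("w1.npz",im=im,d=d,W=W)
for r in arm.spot_in("wrist","bolt_handle")[:2]: print(r)
b,g,r=[im[...,i].astype(int) for i in range(3)]
near=(abs(W[...,0]-530)<70)&(abs(W[...,1]+270)<70)&(d>0)
for nm,m in (("redtop",near&(r>100)&(g<90)&(b<90)&(abs(W[...,2]-112)<6)),("red",near&(r>100)&(g<90)&(b<90)&(W[...,2]>66)),("blue",near&(b>r+40)&(abs(W[...,2]-50)<6)),("steel",near&(abs(W[...,2]-58)<4)&(abs(r-b)<40))):
    P=W[m]; print(nm,m.sum(),np.median(P,0).round(1) if len(P) else 0,cv2.minAreaRect(P[:,:2].astype(np.float32)) if len(P)>5 else 0)
E
```

```text
{'position': [320.0, 175.6], 'score': 0.66}
{'position': [278.7, 294.7], 'score': 0.61}
redtop 605 [ 540.  -275.6  111.6] ((537.2438354492188, -275.32757568359375), (12.958391189575195, 38.683692932128906), 84.13667297363281)
red 767 [ 544.8 -275.3  111.5] ((550.1419067382812, -247.49510192871094), (83.66371154785156, 36.437744140625), 67.66242218017578)
blue 1582 [ 566.5 -278.2   49.9] ((534.899658203125, -274.7039489746094), (59.993507385253906, 89.80780792236328), 84.53448486328125)
steel 2128 [ 539.1 -276.8   57.8] ((535.9804077148438, -274.6855773925781), (64.42835998535156, 63.134883880615234), 84.62981414794922)
```

View pics/w1.png

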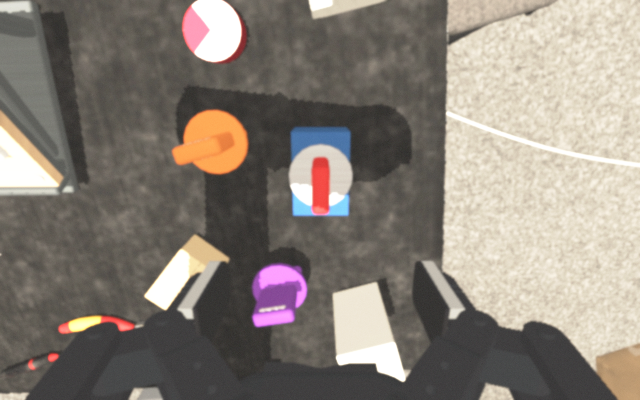

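In the wrist image the red paddle is at (320,185) on the steel collar in the blue sleeve, with the orange one at (215,142) and the purple one at (280,295), so the choice holds. Heights 50/58/112 agree with the sizes given. I now descend and grip.

arm_command(rows=[[[0.011, 0, 0.2], [0, 0, 0]], [[0.011, 0, 0.4], [0, 0, 0]], [[0.011, 0, 0.55], [0, 0, 0]], [[0.011, 0, 0.63], [0, 0, 0]], [[0.011, 0, 0.67], [0, 0, 0]]], grip=1)

```text
clock: 3.5
position: [533.3, -272.3, 66.5]
ee_rot: [0.999, -0.048, -0.002, -0.0]
contact_force: [0.9, -0.8, 0.5]
gripper_width: 85.5
grasp_force: 0.0
```

arm_command(rows=[[[0, 0, 0], [0, 0, 0]], [[0, 0, 0], [0, 0, 0]], [[0, 0, 0], [0, 0, 0]], [[0, 0, 0], [0, 0, 0]], [[0, 0, 0], [0, 0, 0]]], grip=0)

```text
clock: 4.0
position: [535.5, -273.3, 70.3]
ee_rot: [0.999, -0.048, 0.001, 0.0]
contact_force: [1.4, 0.4, -0.0]
gripper_width: 15.3
grasp_force: 58.4
```

arm_command(rows=[[[0, 0, 0], [0, 0, 0]], [[0, 0, 0], [0, 0, 0]], [[0, 0, 0], [0, 0, 0]], [[0, 0, 0], [0, 0, 0]], [[0, 0, 0], [0, 0, 0]]])

```text
clock: 4.5
position: [535.5, -273.3, 70.2]
ee_rot: [0.999, -0.048, 0.001, 0.0]
contact_force: [-0.6, 0.2, 6.0]
gripper_width: 15.5
grasp_force: 59.5
```

arm_command(rows=[[[0, 0, -0.04], [0, 0, 0]], [[0, 0, -0.12], [0, 0, 0]], [[0, 0, -0.22], [0, 0, 0]], [[0, 0, -0.36], [0, 0, 0]], [[0, 0, -0.5], [0, 0, 0]]])

```text
clock: 5.0
position: [533.5, -272.3, 193.9]
ee_rot: [0.999, -0.049, -0.002, -0.001]
contact_force: [1.5, 0.1, -1.8]
gripper_width: 15.3
grasp_force: 59.9
```

arm_command(rows=[[[0, 0, -0.2], [0, 0, 0]], [[0, 0, -0.3], [0, 0, 0]], [[0, 0, -0.3], [0, 0, 0]], [[0, 0, -0.3], [0, 0, 0]], [[0, 0, -0.3], [0, 0, 0]]])

```text
clock: 5.5
position: [533.3, -272.2, 266.1]
ee_rot: [0.999, -0.049, -0.003, -0.001]
contact_force: [-0.3, 0.3, -2.7]
gripper_width: 14.9
grasp_force: 60.0
```

```bash
python3 - <<'E'
from h import *
im,d,W=cloud("wrist"); cv2.imwrite("pics/w2.png",im); np.savez("w2.npz",im=im,d=d,W=W)
s=arm.read_state();print(s['clock'],s['position'],s['gripper_width'],s['contact_force'],s['joints'])
# board frame & targets
nv=np.array([-0.5718,.0529,.8187]);nv/=np.linalg.norm(nv)
slot=np.array([637.7,140.9,100.])
bx=np.array([0,0,1])-nv*nv[2];bx/=np.linalg.norm(bx);by=np.cross(nv,bx)
# tool z=-n, tool x=-by (yaw -95), tool y = z cross x
tz=-nv;tx=-by;ty=np.cross(tz,tx);Rt=R.from_matrix(np.c_[tx,ty,tz])
R0=R.from_quat(s['ee_rot'])
for h in(100,):
    t=slot+nv*(h+19.5)  # TCP, bolt collar h above face
    print("TCP",t); plan(t,Rt)
print(Rt.as_matrix().round(3))
E
```

```text
5.55 [ 533.49407579 -272.360026    266.14458727] 15.351481955486209 [ 0.28955216 -0.86931474 -2.69135418] [-2.02450975e-01  3.21553614e-01  1.86394790e-03 -9.62551041e-04
 -1.25631276e+00  1.67643065e+00]
TCP [569.3706974  147.22147623 197.83350829]
shift [-0.0185 -1.6839  0.2758] turn [0.1536 0.1536 0.481 ] rows>= 11.1
[[-0.092 -0.815  0.572]
 [-0.996  0.075 -0.053]
 [ 0.    -0.574 -0.819]]
```

View pics/w2.png

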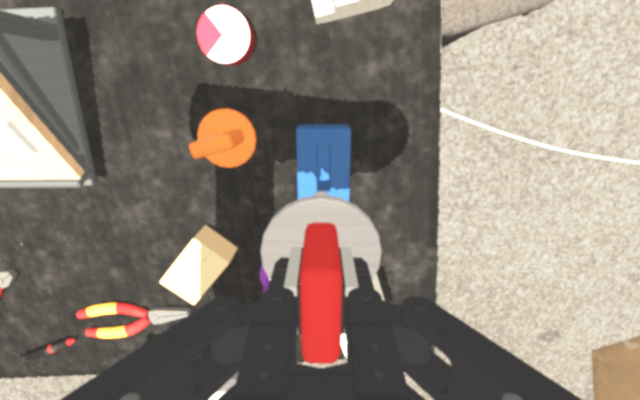

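The bolt is gripped and clear: red paddle at (320,290), empty sleeve pocket at (323,165). I carry it toward the board.

arm_command(rows=[[[0, -0.2, 0], [0, 0, 0]], [[0, -0.4, 0], [0.02, 0.02, 0.064]], [[0, -0.6, 0], [0.05, 0.05, 0.16]], [[0, -0.8, 0], [0.05, 0.05, 0.16]], [[0, -0.8, 0], [0.05, 0.05, 0.16]]])

```text
clock: 6.05
position: [553.2, -69.3, 267.1]
ee_rot: [0.95, -0.294, 0.08, -0.075]
contact_force: [0.7, -1.2, -0.9]
gripper_width: 15.1
grasp_force: 60.3
```

```bash
cat >> h.py <<'E'
nv=np.array([-0.5718,.0529,.8187]);nv/=np.linalg.norm(nv)
slot=np.array([637.7,140.9,100.])
bx=np.array([0,0,1])-nv*nv[2];bx/=np.linalg.norm(bx);by=np.cross(nv,bx)
Rins=R.from_matrix(np.c_[-by,np.cross(-nv,-by),-nv])
E
python3 - <<'E'
from h import *
s=arm.read_state();print(s['clock'],s['position'],s['joints'])
plan([545,120,270],Rins)
plan(slot+nv*140,Rins)
E
```

```text
6.05 [553.15261904 -69.26170153 267.08463498] [ 0.1266227   0.15734424 -0.20251905 -0.08246814 -1.00452196  0.88066186]
shift [-0.457  -0.6021  0.0541] turn [0.1031 0.1026 0.3217] rows>= 7.4
shift [-0.5042 -0.6803  0.291 ] turn [0.1031 0.1026 0.3217] rows>= 7.4
```

arm_command(rows=[[[-0.1, -0.14, 0], [0.025, 0.025, 0.08]], [[-0.2, -0.27, 0.04], [0.04, 0.04, 0.12]], [[-0.3, -0.4, 0.1], [0.055, 0.055, 0.17]], [[-0.4, -0.54, 0.2], [0.07, 0.07, 0.22]], [[-0.504, -0.68, 0.29], [0.103, 0.103, 0.322]]])

```text
clock: 6.55
position: [556.8, 79.0, 237.9]
ee_rot: [0.835, -0.511, 0.159, -0.13]
contact_force: [0.6, -1.0, -2.8]
gripper_width: 14.9
grasp_force: 60.5
```

```bash
python3 - <<'E'
from h import *
s=arm.read_state();print(s['clock'],s['position'],s['joints'])
plan(slot+nv*140,Rins)
E
```

```text
6.55 [556.79412033  79.04482175 237.85430103] [ 0.49802624  0.08627303 -0.53883595  0.26530972 -0.57306438 -0.22227842]
shift [-0.2586 -0.0906  0.1015] turn [0.0567 0.0462 0.17  ] rows>= 3.9
```

arm_command(rows=[[[-0.259, -0.09, 0.1], [0.057, 0.046, 0.17]], [[-0.259, -0.09, 0.1], [0.057, 0.046, 0.17]], [[-0.259, -0.09, 0.1], [0.057, 0.046, 0.17]], [[-0.259, -0.09, 0.1], [0.057, 0.046, 0.17]], [[-0.259, -0.09, 0.1], [0.057, 0.046, 0.17]]])

```text
clock: 7.05
position: [562.9, 138.1, 219.8]
ee_rot: [0.721, -0.638, 0.212, -0.169]
contact_force: [1.3, -0.6, -2.4]
gripper_width: 15.5
grasp_force: 60.5
```

```bash
python3 - <<'E'
from h import *
s=arm.read_state();print(s['clock'],s['position'],s['joints'])
plan(slot+nv*140,Rins)
im,d,W=cloud("wrist"); cv2.imwrite("pics/w3.png",im); np.savez("w3.npz",im=im,d=d,W=W)
print(arm.spot_in("wrist","slot")[:2])
E
```

```text
7.05 [562.94021641 138.14438224 219.84033467] [ 0.54441856  0.10336182 -0.80156615  1.00028042 -0.3549748  -1.32181806]
shift [-0.0442  0.0234  0.0057] turn [0.0194 0.0089 0.066 ] rows>= 1.5
[{'position': [316.0, 139.1], 'score': 0.61}, {'position': [322.2, 252.0], 'score': 0.43}]
```

View pics/w3.png

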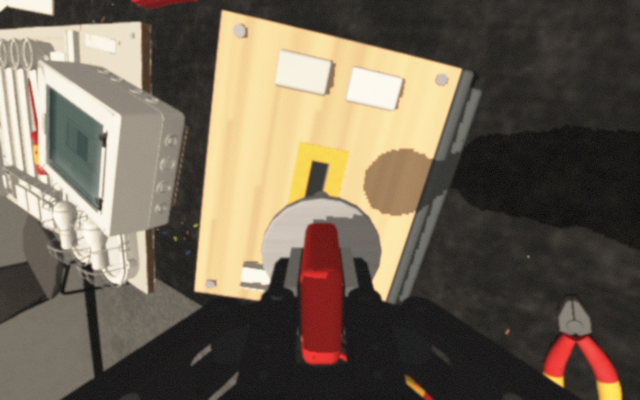

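```bash
cat > kin.py <<'E'
from h import *
from scipy.optimize import least_squares
J=np.array([[1.601,.385,.008,0,-1.194,-.259],[-.206566,.336842,-.051397,0,-1.182045,1.680455],[-.202451,.321554,.001864,-.00096,-1.256313,1.676431],[.126623,.157344,-.202519,-.082468,-1.004522,.880662],[.498026,.086273,-.538836,.26531,-.573064,-.222278],[.544419,.103362,-.801566,1.00028,-.354975,-1.321818]])
P=np.array([[141.7,608.7,231.3],[532.2,-274.8,236.4],[533.5,-272.4,266.1],[553.15,-69.26,267.08],[556.8,79.04,237.85],[562.94,138.14,219.84]])
Q=[[.993465,-.114141,0,0],[.999,-.048,0,0],[.999,-.049,-.003,-.001],[.95,-.294,.08,-.075],[.835,-.511,.159,-.13],[.721,-.638,.212,-.169]]
Rm=R.from_quat(Q)
def fk(j,p):
    off,h,r0,a,al,b,be,L,o6=p
    sg=1
    phi=j[1]-j[2]
    base=R.from_euler('z',j[0]-off)
    w=np.array([r0+a*np.sin(j[1]+al)+b*np.cos(phi+be),0,h+a*np.cos(j[1]+al)-b*np.sin(phi+be)])
    # forearm frame: x along forearm, y left
    F=base*R.from_euler('y',phi)*R.from_euler('x',j[3])*R.from_euler('y',-j[4])*R.from_euler('x',-j[5]*S6+o6)
    T=F*R.from_matrix(np.array([[0,0,1.],[0,-1,0],[1,0,0]]))
    return base.apply(w)+L*T.apply([0,0,1]),T
S6=-1
def res(p,both=False):
    o=[]
    for j,x,r in zip(J,P,Rm):
        t,T=fk(j,p);o+=[*((t-x)/3),*((r.inv()*T).as_rotvec()*60)]
    return np.r_[o,(np.array(p)-P0)*WT]
WT=np.array([0,.003,.01,.003,.3,.003,.3,.005,0])
best=None
for S6 in(-1,1):
  for o in(0,1.57,3.14,-1.57):
    P0=np.array([.27,250,30,350,0,350,0,200,o])
    s=least_squares(res,P0)
    if best is None or s.cost<best[0]: best=(s.cost,S6,s.x,P0)
_,S6,PX,P0=best
def ik(p,T,j0):
    f=lambda j:(lambda t:np.r_[(t[0]-p)/3,(T.inv()*t[1]).as_rotvec()*60])(fk(j,PX))
    s=least_squares(f,j0,bounds=([-3.14,-1.21,-1.07,-3.16,-2.99,-3.1],[3.14,2.06,1.41,2.05,-.16,3.1])); return s.x,np.abs(s.fun).max()
if __name__=="__main__":
    print(best[0],S6,PX.round(3)); print(np.abs(res(PX)[:36]).reshape(6,6).max(1).round(2))
    j=J[-1]
    for h in(140,120,100,80,60,50,40,30,19):
        j,e=ik(slot+nv*h,Rins,j);print(h,j.round(3),round(e,2))
E
python3 kin.py
```

```text
6004.221099263018 1 [ 2.80000e-01 -1.13315e+02  3.99958e+02  2.09589e+02  4.19000e-01
  1.31702e+02 -1.43700e+00 -9.04700e+01  9.20000e-01]
[22.25 22.19 22.34 27.75 10.57 91.02]
140 [ 0.511  0.238 -0.467 -0.594 -0.332 -1.487] 0.0
120 [ 0.506  0.219 -0.664 -1.071 -0.206 -1.976] 0.0
100 [ 0.5    0.241 -0.761 -1.677 -0.178 -2.588] 0.0
80 [ 0.495  0.279 -0.815 -2.138 -0.207 -3.053] 0.0
60 [ 0.489  0.366 -0.738 -2.191 -0.217 -3.1  ] 0.87
50 [ 0.487  0.415 -0.687 -2.194 -0.217 -3.1  ] 1.26
40 [ 0.484  0.465 -0.634 -2.197 -0.216 -3.1  ] 1.59
30 [ 0.482  0.515 -0.58  -2.199 -0.214 -3.1  ] 1.82
19 [ 0.479  0.571 -0.52  -2.202 -0.211 -3.1  ] 1.94
```

```bash
sed -i "s/R.from_euler('x',j\[3\])/R.from_euler('x',S4*j[3])/; s/^S6=-1/S6=-1;S4=1/; s/^for S6 in(-1,1):/for S6,S4 in((-1,1),(1,1),(-1,-1),(1,-1)):/; s/best=(s.cost,S6,s.x,P0)/best=(s.cost,S6,s.x,P0,S4)/; s/^_,S6,PX,P0=best/_,S6,PX,P0,S4=best/" kin.py; python3 kin.py
```

```text
165.0275774157318 1 [ 2.69000e-01 -7.35530e+01  3.39503e+02  4.14910e+02  1.10000e-02
  1.35596e+02 -7.98000e-01  1.28437e+02  1.31300e+00]
[ 1.83  1.99  4.48  2.78 10.28  8.  ]
140 [ 0.579  0.073 -0.874  1.356 -0.232 -1.943] 0.0
120 [ 0.57   0.107 -0.954  1.848 -0.231 -2.44 ] 0.0
100 [ 0.564  0.147 -0.989  2.05  -0.254 -2.648] 1.07
80 [ 0.56   0.192 -0.987  2.05  -0.265 -2.654] 3.0
60 [ 0.555  0.238 -0.982  2.05  -0.275 -2.661] 4.84
50 [ 0.553  0.262 -0.978  2.05  -0.279 -2.663] 5.73
40 [ 0.551  0.286 -0.973  2.05  -0.284 -2.666] 6.6
30 [ 0.549  0.31  -0.968  2.05  -0.288 -2.669] 7.44
19 [ 0.546  0.338 -0.96   2.05  -0.293 -2.672] 8.34
```

```bash
python3 - <<'E'
s=open('kin.py').read()
s=s.replace("off,h,r0,a,al,b,be,L,o6=p","off,h,r0,a,al,b,be,L,o6,c,e=p")
s=s.replace("phi=j[1]-j[2]\n","phi=j[1]-j[2]+e\n")
s=s.replace("    F=base","    G=base*R.from_euler('y',phi)*R.from_euler('x',S4*j[3])*R.from_euler('y',-j[4])\n    F=base")
s=s.replace("+L*T.apply([0,0,1]),T","+G.apply([L,0,c]),T")
s=s.replace("350,0,200,o]","350,0,200,o,0,0]").replace(".3,.005,0])",".3,.005,0,.01,5])")
s=s.replace("print(np.abs(res(PX)[:36]).reshape(6,6).max(1).round(2))","print(res(PX)[:36].reshape(6,6).round(2))")
open('kin.py','w').write(s)
E
python3 kin.py
```

```text
155.32329724742522 1 [ 2.70000e-01 -8.55350e+01  3.53766e+02  5.08979e+02 -1.81000e-01
  1.35528e+02 -7.58000e-01  2.26227e+02  1.31100e+00  4.31550e+01
 -9.00000e-03]
[[ 2.51  0.21  2.41  0.5   0.    0.66]
 [ 1.45 -0.82  1.72 -0.2   0.51  0.71]
 [-2.35  1.1  -5.05 -0.12  0.58  0.6 ]
 [-0.02  1.05 -0.46 -1.92  3.26  0.24]
 [-0.15  8.86  3.67 -2.47  5.92 -0.63]
 [-0.45 -4.55 -2.28 -2.05  8.   -1.58]]
140 [ 0.541  0.086 -0.844  1.25  -0.216 -1.804] 0.0
120 [ 0.527  0.135 -0.868  1.601 -0.198 -2.15 ] 0.0
100 [ 0.525  0.186 -0.888  1.943 -0.211 -2.499] 0.0
80 [ 0.527  0.231 -0.902  2.05  -0.235 -2.616] 1.3
60 [ 0.528  0.275 -0.906  2.05  -0.253 -2.627] 3.24
50 [ 0.528  0.297 -0.907  2.05  -0.261 -2.632] 4.19
40 [ 0.528  0.32  -0.908  2.05  -0.269 -2.637] 5.12
30 [ 0.528  0.343 -0.907  2.05  -0.276 -2.642] 6.05
19 [ 0.527  0.368 -0.905  2.05  -0.284 -2.648] 7.04
```

```bash
sed -i "s/L,o6,c,e=p/L,o6,c,e,o5=p/; s/R.from_euler('y',-j\[4\])/R.from_euler('y',-j[4]+o5)/g; s/200,o,0,0\]/200,o,0,0,0]/; s/.01,5\])/.01,.3,.3])/" kin.py; python3 kin.py
```

```text
132.2426745185315 1 [ 2.72000e-01 -8.49860e+01  3.56982e+02  5.31528e+02 -1.46000e-01
  1.29811e+02 -8.53000e-01  2.41546e+02  1.31500e+00  2.00740e+01
  1.01000e-01 -1.19000e-01]
[[ 2.79  0.36  2.17  1.06  0.    0.95]
 [ 1.26 -0.98  1.84 -0.4   1.03  1.  ]
 [-2.56  0.97 -4.88 -0.33  1.1   0.9 ]
 [-0.12  1.04 -0.49 -1.96  3.94  0.96]
 [ 0.17  8.58  3.58 -1.68  4.46 -1.2 ]
 [-0.6  -4.47 -2.2  -5.1   2.34 -2.61]]
140 [ 0.596  0.083 -0.875  1.813 -0.361 -2.423] 0.0
120 [ 0.593  0.123 -0.921  2.05  -0.388 -2.67 ] 0.91
100 [ 0.591  0.165 -0.929  2.05  -0.4   -2.681] 3.07
80 [ 0.588  0.208 -0.933  2.05  -0.411 -2.69 ] 5.19
60 [ 0.585  0.253 -0.935  2.05  -0.421 -2.7  ] 7.26
50 [ 0.583  0.275 -0.935  2.05  -0.425 -2.704] 8.28
40 [ 0.582  0.298 -0.934  2.05  -0.429 -2.708] 9.28
30 [ 0.58   0.322 -0.932  2.05  -0.433 -2.712] 10.26
19 [ 0.578  0.347 -0.93   2.05  -0.437 -2.717] 11.32
```

arm_command(rows=[[[-0.044, 0.023, 0.006], [0.019, 0.009, 0.066]], [[-0.044, 0.023, 0.006], [0.019, 0.009, 0.066]], [[-0.044, 0.023, 0.006], [0.019, 0.009, 0.066]], [[-0.044, 0.023, 0.006], [0.019, 0.009, 0.066]], [[-0.044, 0.023, 0.006], [0.019, 0.009, 0.066]]])

```text
clock: 7.65
position: [559.5, 146.9, 217.0]
ee_rot: [-0.643, 0.704, -0.223, 0.203]
contact_force: [-0.5, -0.1, -2.0]
gripper_width: 15.0
grasp_force: 60.4
```

```bash
python3 - <<'E'
from h import *
s=arm.read_state();print(s['clock'],s['position'],s['ee_rot'],s['joints'].round(4) if hasattr(s['joints'],'round') else s['joints'],np.round(s['joint_vel'],3))
plan(slot+nv*140,Rins)
E
```

```text
7.65 [559.45575131 146.86375983 217.04531984] [-0.64286402  0.70420384 -0.22266849  0.20308016] [ 0.4573  0.097  -0.8821  1.4074 -0.3087 -1.8629] [ 0.008 -0.002  0.011  0.009  0.002 -0.021]
shift [-0.0051  0.0119  0.0035] turn [-0.0002  0.0001  0.0004] rows>= 0.1
```

arm_command(rows=[[[-0.005, 0.012, 0.08], [0, 0, 0]], [[-0.005, 0.012, 0.16], [0, 0, 0]], [[-0.005, 0.012, 0.16], [0, 0, 0]], [[-0.005, 0.012, 0.16], [0, 0, 0]]])

```text
clock: 8.05
position: [580.6, 145.8, 182.8]
ee_rot: [-0.642, 0.705, -0.223, 0.203]
contact_force: [-0.3, -0.8, -2.6]
gripper_width: 15.2
grasp_force: 60.3
```

```bash
python3 - <<'E'
from h import *
s=arm.read_state();print(s['clock'],s['position'],s['ee_rot'],s['joints'].round(4),np.round(s['joint_vel'],3))
plan(slot+nv*100,Rins)
im,d,W=cloud("wrist"); cv2.imwrite("pics/w4.png",im); np.savez("w4.npz",im=im,d=d,W=W)
E
```

```text
8.05 [580.60674138 145.78308891 182.80321049] [-0.64186087  0.70500722 -0.22284166  0.20327576] [ 0.2691  0.1721 -0.8807  1.8679 -0.2146 -2.1757] [ 0.026 -0.021 -0.002 -0.017 -0.001 -0.005]
shift [-0.0016  0.0026  0.0028] turn [-0.0004 -0.0001 -0.0004] rows>= 0.0
```

View pics/w4.png

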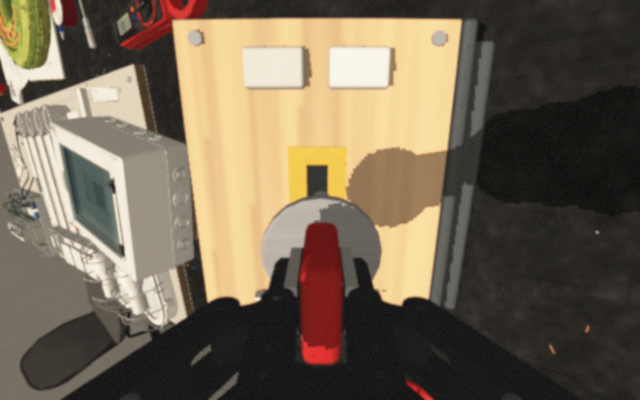

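```bash
python3 - <<'E'
s=open('kin.py').read()
s=s.replace(",[.544419,.103362,-.801566,1.00028,-.354975,-1.321818]]",",[.544419,.103362,-.801566,1.00028,-.354975,-1.321818],[.4573,.097,-.8821,1.4074,-.3087,-1.8629],[.2691,.1721,-.8807,1.8679,-.2146,-2.1757]]")
s=s.replace(",[562.94,138.14,219.84]]",",[562.94,138.14,219.84],[559.46,146.86,217.05],[580.61,145.78,182.8]]")
s=s.replace(",[.721,-.638,.212,-.169]]",",[.721,-.638,.212,-.169],[-.64286402,.70420384,-.22266849,.20308016],[-.64186087,.70500722,-.22284166,.20327576]]")
s=s.replace("o5=p","o5,lat,cy,o4=p").replace("be),0,h","be),lat,h").replace("[L,0,c]","[L,cy,c]").replace("S4*j[3])","S4*j[3]+o4)")
s=s.replace("[.27,250","[0.,250").replace("o,0,0,0]","o,0,0,0,-80,-80,0]").replace(".3,.3])",".3,.3,.001,.001,.3])")
s=s.replace("[:36].reshape(6,6)","[:48].reshape(8,6)")
open('kin.py','w').write(s)
E
python3 kin.py
```

```text
0.4407116465605227 1 [ 0.00000e+00  1.61404e+02  1.44500e+00  5.62576e+02  0.00000e+00
  4.21292e+02  0.00000e+00  2.96305e+02  1.57000e+00 -1.87000e-01
 -0.00000e+00 -0.00000e+00 -5.20000e-02 -1.59744e+02  0.00000e+00]
[[-0.04 -0.01 -0.01 -0.01 -0.01 -0.01]
 [-0.02 -0.02  0.02  0.01  0.03  0.05]
 [-0.01 -0.01  0.03 -0.01  0.06 -0.06]
 [ 0.03 -0.05 -0.03 -0.03 -0.01  0.01]
 [-0.01  0.02 -0.04 -0.05 -0.01  0.02]
 [-0.02  0.03 -0.01 -0.03 -0.01  0.  ]
 [ 0.    0.03  0.01 -0.    0.   -0.  ]
 [-0.   -0.04  0.03  0.    0.01 -0.  ]]
140 [ 0.454  0.098 -0.888  1.429 -0.306 -1.884] 0.0
120 [ 0.361  0.135 -0.892  1.642 -0.255 -2.025] 0.0
100 [ 0.268  0.174 -0.881  1.874 -0.213 -2.179] 0.0
80 [ 0.202  0.215 -0.858  2.05  -0.191 -2.302] 0.2
60 [ 0.201  0.257 -0.838  2.05  -0.2   -2.305] 1.13
50 [ 0.201  0.278 -0.829  2.05  -0.205 -2.306] 1.58
40 [ 0.2    0.298 -0.818  2.05  -0.209 -2.308] 2.02
30 [ 0.199  0.319 -0.808  2.05  -0.213 -2.309] 2.44
19 [ 0.198  0.342 -0.796  2.05  -0.217 -2.31 ] 2.9
```

```bash
cat > ms.py <<'E'
from kin import *
rng=np.random.default_rng(0)
lo=np.array([-1.5,-1.21,-1.07,-3.16,-2.99,-3.1]);hi=np.array([1.5,2.06,1.41,2.05,-.16,3.1])
def sols(p,T,n=40):
    o=[]
    for _ in range(n):
        j,e=ik(p,T,rng.uniform(lo,hi))
        if e<.05 and not any(np.abs(j-k).max()<.05 for k in o): o.append(j)
    return o
if __name__=="__main__":
  bolt=slot
  for tilt in(-40,-30,-20,-10,0,10,20,30,40):   # tool tilted about tool y (pinch axis) relative to bolt
    for half in(0,180):
      T=Rins*R.from_euler('z',half,degrees=True)*R.from_euler('y',tilt,degrees=True)
      # grasp point 38 above collar underside on bolt axis; TCP 19 farther along tool z
      for h in (0,60):
        g=slot+nv*(38+h); p=g+T.apply([0,0,19])
        for j in sols(p,T,30): print(tilt,half,h,j.round(2))
E
python3 ms.py
```

```text
-40 0 0 [ 0.06  0.41 -0.22 -1.25 -0.65  1.03]
-40 0 60 [ 0.1   0.29 -0.27 -1.16 -0.64  0.88]
-40 180 0 [ 0.69  0.57 -0.59  1.11 -1.03  1.22]
-40 180 60 [ 0.76  0.47 -0.61  1.02 -1.09  1.28]
-30 0 0 [ 0.22  0.36 -0.27 -1.02 -0.39  0.72]
-30 0 60 [ 0.29  0.24 -0.34 -0.86 -0.38  0.5 ]
-30 180 0 [ 0.63  0.49 -0.68  1.25 -0.84  1.17]
-30 180 60 [ 0.7   0.39 -0.69  1.12 -0.9   1.26]
-20 180 0 [ 0.52  0.42 -0.76  1.47 -0.63  1.08]
-20 180 60 [ 0.62  0.32 -0.77  1.27 -0.69  1.22]
-10 180 0 [ 0.34  0.37 -0.81  1.83 -0.42  0.91]
-10 180 60 [ 0.47  0.26 -0.84  1.51 -0.47  1.12]
10 0 0 [ 0.34  0.37 -0.81  1.83 -0.42 -2.23]
10 0 60 [ 0.47  0.26 -0.84  1.51 -0.47 -2.02]
20 0 0 [ 0.52  0.42 -0.76  1.47 -0.63 -2.06]
20 0 60 [ 0.62  0.32 -0.77  1.27 -0.69 -1.92]
30 0 0 [ 0.63  0.49 -0.68  1.25 -0.84 -1.97]
30 0 60 [ 0.7   0.39 -0.69  1.12 -0.9  -1.88]
30 180 0 [ 0.22  0.36 -0.27 -1.02 -0.39 -2.42]
30 180 60 [ 0.29  0.24 -0.34 -0.86 -0.38 -2.64]
40 0 0 [ 0.69  0.57 -0.59  1.11 -1.03 -1.92]
40 0 60 [ 0.76  0.47 -0.61  1.02 -1.09 -1.86]
40 180 0 [ 0.06  0.41 -0.22 -1.25 -0.65 -2.12]
40 180 60 [ 0.1   0.29 -0.27 -1.16 -0.64 -2.26]
```

```bash
cat > ms2.py <<'E'
from ms import *
yaw=-5.6; bp=np.array([535.,-274.,50])
for tilt in(15,20,25,30):
    Ty=R.from_euler('y',tilt,degrees=True)
    T=down(yaw)*Ty
    for h in(0,60,160):
        S=sols(bp+[0,0,38+h]+T.apply([0,0,19]),T,20); print(tilt,"sleeve",h,[s.round(2).tolist() for s in S])
    T0=Rins*Ty; p0=slot+nv*38
    for sg in(1,-1):
        S=sols(p0+T0.apply([0,0,19]),T0,20)
        if not S: continue
        j=S[0];out=[];em=0
        for a in range(0,91,10):
            T=R.from_rotvec(nv*np.radians(sg*a))*T0
            j2,e=ik(p0+nv*2+T.apply([0,0,19]),T,j);em=max(em,e);out.append(np.abs(j2-j).max());j=j2
            if a in(0,30,60,90): print("   ",sg*a,j.round(2),round(e,2))
        print(tilt,"turn",sg,"maxerr",round(em,2),"maxstep",max(out).round(2))
E
python3 ms2.py
```

```text
15 sleeve 0 [[-0.22, 0.43, -0.4, -0.07, -0.48, 1.75]]
15 sleeve 60 [[-0.22, 0.34, -0.35, -0.05, -0.62, 1.73]]
15 sleeve 160 [[-0.22, 0.24, -0.22, -0.04, -0.85, 1.72]]
    0 [ 0.44  0.39 -0.8   1.62 -0.53 -2.13] 0.0
    30 [ 0.32  0.39 -0.85  2.05 -0.56 -1.92] 0.25
    60 [ 0.33  0.38 -0.84  2.05 -0.57 -1.42] 7.39
    90 [ 0.3   0.36 -0.82  2.05 -0.47 -0.87] 10.27
15 turn 1 maxerr 10.27 maxstep 0.19
    0 [ 0.44  0.39 -0.8   1.62 -0.53 -2.13] 0.0
    -30 [ 0.52  0.39 -0.71  1.18 -0.5  -2.28] 0.0
    -60 [ 0.55  0.39 -0.62  0.82 -0.46 -2.45] 0.0
    -90 [ 0.54  0.38 -0.56  0.55 -0.4  -2.69] 0.0
15 turn -1 maxerr 0.0 maxstep 0.15
20 sleeve 0 [[-0.23, 0.41, -0.44, -0.12, -0.38, 1.8]]
20 sleeve 60 [[-0.23, 0.32, -0.39, -0.09, -0.51, 1.77]]
20 sleeve 160 [[-0.23, 0.21, -0.27, -0.06, -0.75, 1.74]]
    0 [ 0.52  0.42 -0.76  1.46 -0.64 -2.06] 0.0
    30 [ 0.38  0.41 -0.85  1.98 -0.67 -1.93] 0.0
    60 [ 0.37  0.41 -0.86  2.05 -0.69 -1.48] 8.2
    90 [ 0.34  0.38 -0.84  2.05 -0.58 -0.93] 13.27
20 turn 1 maxerr 13.27 maxstep 0.2
    0 [ 0.52  0.42 -0.76  1.46 -0.64 -2.06] 0.0
    -30 [ 0.59  0.
[... 729 characters left out ...]
0.43 -0.31  0.16 -0.69 -2.31] 0.0
25 turn -1 maxerr 0.0 maxstep 0.17
30 sleeve 0 [[-0.26, 0.39, -0.45, -0.38, -0.23, 2.08]]
30 sleeve 60 [[-0.25, 0.29, -0.45, -0.24, -0.32, 1.93]]
30 sleeve 160 [[-0.24, 0.16, -0.36, -0.14, -0.54, 1.81]]
    0 [ 0.63  0.49 -0.68  1.25 -0.84 -1.97] 0.0
    30 [ 0.5   0.48 -0.85  1.82 -0.89 -1.93] 0.0
    60 [ 0.44  0.49 -0.88  2.05 -0.95 -1.62] 8.78
    90 [ 0.43  0.44 -0.87  2.05 -0.84 -1.09] 19.6
30 turn 1 maxerr 19.6 maxstep 0.2
    0 [ 0.63  0.49 -0.68  1.25 -0.84 -1.97] 0.0
    -30 [ 0.65  0.5  -0.48  0.76 -0.85 -2.  ] 0.0
    -60 [ 0.6   0.49 -0.31  0.38 -0.86 -2.08] 0.0
    -90 [ 0.51  0.46 -0.22  0.07 -0.82 -2.21] 0.0
30 turn -1 maxerr 0.0 maxstep 0.17
```

```bash
python3 - <<'E'
from h import *
for f in("w3","w4"):
    z=np.load(f+".npz");im,d,W=z['im'].astype(int),z['d'],z['W'];b,g,r=im[...,0],im[...,1],im[...,2]
    wood=(d>0)&(b>90)&(r>b+40)&(abs(W[...,0]-640)<110)&(abs(W[...,1]-140)<130)&(W[...,2]>30)
    P=W[wood]
    for _ in range(5):
        c=P.mean(0);n=np.linalg.svd(P-c,full_matrices=False)[2][2];n*=np.sign(n[2]);P=P[abs((P-c)@n)<3]
    print(f,len(P),n.round(4),"plane height at slot est z:",(c[2]-((slot-c)[:2]@n[:2])/n[2]).round(2))
    y=(r>150)&(g>120)&(b<110)&(r-b>90)&(d>0)&(abs((W-slot)@n)<10)&(np.linalg.norm(W-slot,axis=-1)<70)
    y=cv2.morphologyEx(y.astype(np.uint8),cv2.MORPH_OPEN,np.ones((3,3)))>0
    q=(W[y]-slot)@np.c_[bx,by];print("yellow px",y.sum(),"bx rng",np.percentile(q[:,0],[1,50,99]).round(1),"by rng",np.percentile(q[:,1],[1,50,99]).round(1),cv2.minAreaRect(q.astype(np.float32)))
    blk=(r<75)&(g<75)&(b<75)
    nb=np.argwhere(blk&cv2.dilate(y.astype(np.uint8),np.ones((9,9))).astype(bool))
    # dark slot edges, project pixel rays on plane
    ci=arm.camera_info("wrist")
    print("dark n",len(nb),nb.min(0),nb.max(0))
    # edge columns of slot vs frame per row, right side
    for row in range(nb[:,0].min()+4,nb[:,0].max()-2,6):
        Y=np.where(y[row])[0]; Bk=nb[nb[:,0]==row][:,1]
        if len(Y) and len(Bk): print(row,Y.min(),Y.max(),Bk.min(),Bk.max())
E
```

```text
w3 38730 [-0.5713  0.0533  0.819 ] plane height at slot est z: 95.79
yellow px 1809 bx rng [-16.7   9.3  26.5] by rng [-43.1 -24.7   9.6] ((4.767051696777344, -15.580564498901367), (56.409095764160156, 44.0437126159668), 89.88047790527344)
dark n 167 [163 307] [195 325]
167 295 344 313 325
173 294 342 311 324
179 293 341 310 322
185 292 339 309 321
191 291 338 308 309
w4 46768 [-0.5711  0.0534  0.8191] plane height at slot est z: 95.81
yellow px 2212 bx rng [-17.3   5.4  26.7] by rng [-43.3 -28.3  -2.9] ((4.9798126220703125, -22.612211227416992), (45.49245071411133, 43.632598876953125), 2.871565103530884)
dark n 152 [167 308] [196 325]
171 289 345 308 325
177 289 345 308 325
183 289 345 308 325
189 289 345 309 325
```

```bash
python3 - <<'E'
import re
s=open('h.py').read()
s=s.replace("nv=np.array([-0.5718,.0529,.8187])","nv=np.array([-0.5713,.0533,.8190])").replace("slot=np.array([637.7,140.9,100.])","slot=np.array([643.7,140.4,100.])")
open('h.py','w').write(s)
E
python3 - <<'E'
from h import *
def onplane(ci,u,v):
    a=world(ci,np.full(len(u),100.),u,v);o=np.array(ci['extrinsics'])[:3,3];r=a-o
    t=((slot-o)@nv)/(r@nv);return o+r*t[:,None]
for n in("top","scene"):
    z=np.load(n+"0.npz");im,d,W=z['im'],z['d'],z['W'];ci=arm.camera_info(n)
    big=cv2.resize(im,None,fx=4,fy=4,interpolation=cv2.INTER_CUBIC)
    hsv=cv2.cvtColor(big,cv2.COLOR_BGR2HSV)
    Wb=cv2.resize(W,None,fx=4,fy=4)
    nearm=np.linalg.norm(Wb-slot,axis=-1)<60
    S=hsv[...,1][nearm]; th=cv2.threshold(S.reshape(-1,1),0,255,cv2.THRESH_OTSU)[0]
    m=(nearm&(hsv[...,1]>th)&(hsv[...,2]>110)).astype(np.uint8)
    k,lab,st,_=cv2.connectedComponentsWithStats(m);i=1+st[1:,4].argmax()
    v,u=np.where(lab==i)
    q=(onplane(ci,(u+.5)/4-.5,(v+.5)/4-.5)-slot)@np.c_[bx,by];print(n,th,"frame",cv2.minAreaRect(q.astype(np.float32)))
    dk=(nearm&(hsv[...,2]<95)).astype(np.uint8);k,lab,st,_=cv2.connectedComponentsWithStats(dk);i=1+st[1:,4].argmax();v,u=np.where(lab==i)
    q=(onplane(ci,(u+.5)/4-.5,(v+.5)/4-.5)-slot)@np.c_[bx,by];print(n,"dark",cv2.minAreaRect(q.astype(np.float32)))
s=arm.read_state()
E
```

```text
top 111.0 frame ((-1.1374988555908203, -1.7311630249023438), (85.55158233642578, 46.662845611572266), 88.96021270751953)Traceback (most recent call last):
  File "<stdin>", line 16, in <module>
ValueError: attempt to get argmax of an empty sequence
```

```bash
sed -i "s/slot=np.array(.*/slot=np.array([643.4,139.0,100.])/" h.py; cat >> h.py <<'E'
def way(tp,TR,ks,p0=None,R0=None):  # split into equal turn segments with given waypoint list
    s=arm.read_state();p=s['position'];r=R.from_quat(s['ee_rot'])
    w=(r.inv()*TR).as_rotvec()
    for i,q in enumerate(tp):
        rn=r*R.from_rotvec(w*ks[i]); plan(q,rn,s,p0=p,R0=r); p=np.array(q,float);r=rn
E
python3 - <<'E'
from h import *
way([[555,120,255],[540,-80,270],[535.5,-273.3,240]],down(-5.5),[.3,.4,.3])
E
```

```text
shift [ 0.1143 -0.0907 -0.287 ] turn [-0.046  -0.0457 -0.1446] rows>= 3.3
shift [ 0.7258  0.3204 -0.1334] turn [-0.0614 -0.0609 -0.1928] rows>= 4.4
shift [0.3812 0.6821 0.0448] turn [-0.046  -0.0457 -0.1446] rows>= 3.9
```

arm_command(rows=[[[0.04, -0.03, -0.15], [0, 0, 0]], [[0.114, -0.09, -0.287], [-0.02, -0.02, -0.06]], [[0.114, -0.09, -0.287], [-0.046, -0.0457, -0.1446]], [[0.114, -0.09, -0.287], [-0.046, -0.0457, -0.1446]], [[0.114, -0.09, -0.287], [-0.046, -0.0457, -0.1446]]])

```text
clock: 8.6
position: [561.6, 119.0, 256.2]
ee_rot: [0.723, -0.631, 0.215, -0.181]
contact_force: [1.4, -0.4, -2.4]
gripper_width: 15.4
grasp_force: 60.4
```

arm_command(rows=[[[0.726, 0.32, -0.133], [-0.0614, -0.061, -0.193]], [[0.726, 0.32, -0.133], [-0.0614, -0.061, -0.193]], [[0.726, 0.32, -0.133], [-0.0614, -0.061, -0.193]], [[0.726, 0.32, -0.133], [-0.0614, -0.061, -0.193]], [[0.726, 0.32, -0.133], [-0.0614, -0.061, -0.193]]])

```text
clock: 9.1
position: [524.8, -8.8, 257.1]
ee_rot: [0.833, -0.509, 0.176, -0.127]
contact_force: [0.5, -1.5, -1.9]
gripper_width: 15.3
grasp_force: 60.3
```

arm_command(rows=[[[0.38, 0.68, 0.045], [-0.046, -0.0457, -0.1446]], [[0.38, 0.68, 0.045], [-0.046, -0.0457, -0.1446]], [[0.38, 0.68, 0.045], [-0.046, -0.0457, -0.1446]], [[0.38, 0.68, 0.045], [-0.046, -0.0457, -0.1446]], [[0.38, 0.68, 0.045], [-0.046, -0.0457, -0.1446]]])

```text
clock: 9.6
position: [436.0, -166.2, 198.1]
ee_rot: [0.943, -0.309, 0.106, -0.062]
contact_force: [0.6, -0.2, -2.3]
gripper_width: 15.4
grasp_force: 60.4
```

```bash
python3 - <<'E'
from h import *
s=arm.read_state();print(s['clock'],s['position'],s['ee_rot'],s['joints'].round(3))
plan([535.5,-273.3,150],down(-5.5))
E
```

```text
9.6 [ 436.0141369  -166.18624931  198.10628462] [ 0.94315072 -0.30880496  0.10638235 -0.06155499] [-0.06   0.047 -0.517 -0.093 -0.771  1.057]
shift [0.5369 0.1519 0.26  ] turn [-0.043  -0.0667 -0.17  ] rows>= 3.9
```

arm_command(rows=[[[0.2, 0.05, 0], [-0.015, -0.02, -0.06]], [[0.4, 0.1, 0.1], [-0.03, -0.05, -0.12]], [[0.537, 0.152, 0.2], [-0.043, -0.0667, -0.17]], [[0.537, 0.152, 0.26], [-0.043, -0.0667, -0.17]], [[0.537, 0.152, 0.26], [-0.043, -0.0667, -0.17]]])

```text
clock: 10.1
position: [534.2, -273.4, 144.8]
ee_rot: [0.999, -0.051, -0.005, -0.001]
contact_force: [-1.2, 0.9, -2.4]
gripper_width: 15.1
grasp_force: 60.2
```

arm_command(rows=[[[0, 0, 0], [0, 0, 0]], [[0, 0, 0], [0, 0, 0]], [[0, 0, 0], [0, 0, 0]]])

```text
clock: 10.4
position: [533.9, -275.5, 151.1]
ee_rot: [0.999, -0.052, 0.0, 0.001]
contact_force: [0.8, -0.1, -1.6]
gripper_width: 15.2
grasp_force: 60.2
```

```bash
python3 - <<'E'
from h import *
s=arm.read_state();print(s['clock'],s['position'],s['ee_rot'],s['joints'].round(3),s['joint_vel'].round(3))
plan([535.5,-273.3,112],down(-5.5));plan([535.5,-273.3,70],down(-5.5))
E
```

```text
10.4 [ 533.89473526 -275.45026538  151.08930208] [ 9.98632815e-01 -5.22519366e-02  3.31680901e-04  1.45814084e-03] [-0.206  0.41  -0.168  0.003 -0.992  1.67 ] [-0.005  0.004 -0.002  0.009  0.002  0.   ]
shift [ 0.0054 -0.0097  0.1563] turn [ 0.0009 -0.0003 -0.0027] rows>= 0.8
shift [ 0.0052 -0.0102  0.3243] turn [ 0.0009 -0.0003 -0.0027] rows>= 1.6
```

arm_command(rows=[[[0.0055, -0.01, 0.08], [0.001, 0, -0.003]], [[0.0055, -0.01, 0.156], [0.001, 0, -0.003]], [[0.0055, -0.01, 0.156], [0.001, 0, -0.003]], [[0.0055, -0.01, 0.156], [0.001, 0, -0.003]], [[0.0055, -0.01, 0.156], [0.001, 0, -0.003]]])

```text
clock: 10.9
position: [536.2, -274.3, 111.8]
ee_rot: [0.999, -0.048, 0.0, 0.001]
contact_force: [-0.3, -0.3, -2.2]
gripper_width: 15.3
grasp_force: 60.3
```

```bash
python3 - <<'E'
from h import *
s=arm.read_state();print(s['clock'],s['position'],s['ee_rot'],s['contact_force'])
plan([535.5,-273.3,70.5],down(-5.5))
im,d,W=cloud("wrist"); cv2.imwrite("pics/w5.png",im[100:400,170:470])
E
```

```text
10.9 [ 536.1828941  -274.29968572  111.81978937] [ 9.98870484e-01 -4.75127687e-02  1.23667501e-04  5.27230024e-04] [-0.26001739 -0.30754961 -2.15886494]
shift [-0.0031 -0.0039  0.1653] turn [ 0.0003 -0.0001  0.0003] rows>= 0.8
```

View pics/w5.png

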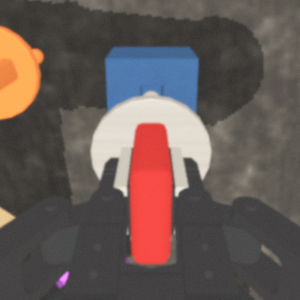

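The image shows the crossbar end at crop (150,93) lined up with the pocket. I lower it.

arm_command(rows=[[[-0.003, -0.004, 0.03], [0, 0, 0]], [[-0.003, -0.004, 0.06], [0, 0, 0]], [[-0.003, -0.004, 0.09], [0, 0, 0]], [[-0.003, -0.004, 0.12], [0, 0, 0]], [[-0.003, -0.004, 0.12], [0, 0, 0]]])

```text
clock: 11.45
position: [534.0, -273.0, 78.3]
ee_rot: [0.999, -0.048, -0.003, 0.0]
contact_force: [0.5, -1.2, -3.2]
gripper_width: 15.2
grasp_force: 60.3
```

arm_command(rows=[[[0, 0, 0.015], [0, 0, 0]], [[0, 0, 0.03], [0, 0, 0]], [[0, 0, 0.043], [0, 0, 0]], [[0, 0, 0.043], [0, 0, 0]], [[0, 0, 0.043], [0, 0, 0]]])

```text
clock: 11.95
position: [534.7, -273.2, 70.3]
ee_rot: [0.999, -0.047, -0.001, 0.0]
contact_force: [-1.0, -0.2, 4.2]
gripper_width: 15.3
grasp_force: 61.3
```

arm_command(rows=[[[0, 0, 0], [0, 0, 0]], [[0, 0, 0], [0, 0, 0]], [[0, 0, 0], [0, 0, 0]], [[0, 0, 0], [0, 0, 0]], [[0, 0, 0], [0, 0, 0]]], grip=1)

```text
clock: 12.45
position: [534.6, -272.9, 69.0]
ee_rot: [0.999, -0.048, -0.002, 0.0]
contact_force: [0.1, -0.0, 0.1]
gripper_width: 85.2
grasp_force: 0.0
```

```bash
python3 - <<'E'
from h import *
s=arm.read_state();print(s['clock'],s['position'],s['ee_rot'],s['gripper_width'])
T=down(-5.5)*R.from_euler('y',20,degrees=True)
plan(np.array([535.1,-273.6,89.5])+T.apply([0,0,19]),T)
E
```

```text
12.45 [ 534.58225987 -272.93451842   69.00471437] [ 9.98863307e-01 -4.76409909e-02 -1.55624800e-03  9.36552702e-05] 85.18218895489004
shift [ 0.0283  0.0025 -0.0107] turn [1.000e-04 1.121e-01 2.000e-04] rows>= 2.3
```

arm_command(rows=[[[0.01, 0.001, -0.01], [0, 0.04, 0]], [[0.02, 0.002, -0.011], [0, 0.08, 0]], [[0.028, 0.002, -0.011], [0, 0.112, 0]], [[0.028, 0.002, -0.011], [0, 0.112, 0]], [[0.028, 0.002, -0.011], [0, 0.112, 0]]])

```text
clock: 12.95
position: [541.9, -274.4, 72.4]
ee_rot: [0.984, -0.047, 0.173, 0.009]
contact_force: [0.1, 0.7, 0.2]
gripper_width: 85.3
grasp_force: 0.0
```

arm_command(rows=[[[0, 0, 0], [0, 0, 0]], [[0, 0, 0], [0, 0, 0]], [[0, 0, 0], [0, 0, 0]], [[0, 0, 0], [0, 0, 0]], [[0, 0, 0], [0, 0, 0]]], grip=0)

```text
clock: 13.45
position: [541.7, -274.1, 71.9]
ee_rot: [0.984, -0.047, 0.173, 0.008]
contact_force: [0.4, -0.9, -1.5]
gripper_width: 15.5
grasp_force: 58.4
```

```bash
python3 - <<'E'
from h import *
s=arm.read_state();print(s['clock'],s['position'],s['ee_rot'],s['gripper_width'],s['grasp_force'],s['contact_force'],s['joints'].round(3))
r=R.from_quat(s['ee_rot']); print("bolt in tool: R rotvec deg",np.degrees((r.inv()*down(-5.5)).as_rotvec()),"origin",r.inv().apply(np.array([535,-273.6,50])-s['position']))
plan(s['position']+[0,0,100],r)
E
```

```text
13.45 [ 541.6551128  -274.10341874   71.92167899] [ 0.98372586 -0.04679496  0.17326978  0.00844077] 15.475395633766716 58.39600324630737 [ 0.36170377 -0.9089172  -1.49470573] [-0.227  0.405 -0.44  -0.119 -0.383  1.805]
bolt in tool: R rotvec deg [ 1.35784036e-02 -1.99798744e+01  5.25484534e-02] origin [-13.76165308   0.12247885  18.32227797]
shift [ 1.367e-01  2.000e-04 -3.759e-01] turn [0. 0. 0.] rows>= 2.0
```

arm_command(rows=[[[0.0137, 0, -0.0376], [0, 0, 0]], [[0.048, 0, -0.132], [0, 0, 0]], [[0.096, 0, -0.264], [0, 0, 0]], [[0.15, 0, -0.414], [0, 0, 0]], [[0.206, 0, -0.564], [0, 0, 0]]])

```text
clock: 13.95
position: [540.4, -273.8, 223.1]
ee_rot: [0.984, -0.047, 0.172, 0.008]
contact_force: [1.2, -0.0, -3.4]
gripper_width: 15.6
grasp_force: 60.4
```

arm_command(rows=[[[0.055, 0, -0.15], [0, 0, 0]], [[0.069, 0, -0.188], [0, 0, 0]], [[0.069, 0, -0.188], [0, 0, 0]]])

```text
clock: 14.25
position: [541.9, -274.1, 274.1]
ee_rot: [0.983, -0.047, 0.175, 0.009]
contact_force: [-0.2, 0.6, -2.5]
gripper_width: 15.5
grasp_force: 60.6
```

```bash
cat > tgt.py <<'E'
from h import *
# bolt pose in tool at the second grasp
r_g=R.from_quat([0.98372586,-0.04679496,0.17326978,0.00844077]);RB=r_g.inv()*down(-5.5);tB=np.array([-13.76,0.0,18.3])
def tool(h,ang=0,off=(0,0)):
    Rb=R.from_rotvec(nv*np.radians(ang))*Rins      # 'untilted tool' frame of the bolt
    T=Rb*RB.inv(); o=slot+nv*h+bx*off[0]+by*off[1]
    return o-T.apply(tB),T
E
python3 - <<'E'
from tgt import *
from kin import ik
s=arm.read_state();print(s['clock'],s['position'],s['contact_force'],s['gripper_width'])
p,T=tool(90);print("target",p)
j=s['joints']
q0=s['position'];r0=R.from_quat(s['ee_rot']);w=(r0.inv()*T).as_rotvec()
wp=[q0+[10,0,0],np.array([565,-180,280]),np.array([575,-70,275]),np.array([580,50,260]),p]
for f,q in zip(np.linspace(0,1,5),wp):
    j,e=ik(q,r0*R.from_rotvec(w*f),j);print(f,j.round(2),round(e,2))
way(wp[1:],T,[.25]*4)
E
```

```text
14.25 [ 541.91719556 -274.06233027  274.07755919] [-0.24506233  0.62839826 -2.48820324] 15.459200274844983
target [578.86216707 138.31322913 191.65513925]
0.0 [-0.22  0.19 -0.18 -0.06 -0.85  1.72] 0.0
0.25 [ 0.01  0.09 -0.4   0.15 -0.63  0.97] 0.0
0.5 [ 0.25  0.04 -0.68  0.7  -0.46 -0.16] 0.0
0.75 [ 0.48  0.09 -0.76  1.07 -0.6  -1.12] 0.0
1.0 [ 0.66  0.27 -0.76  1.17 -0.74 -1.84] 0.0
shift [ 0.0608 -0.3833 -0.0031] turn [-0.0056  0.0378  0.1262] rows>= 2.8
shift [-0.18   -0.404  -0.0011] turn [-0.0056  0.0378  0.1262] rows>= 2.8
shift [-0.3775 -0.3024 -0.0206] turn [-0.0056  0.0378  0.1262] rows>= 2.8
shift [-0.4302  0.0218  0.1184] turn [-0.0056  0.0378  0.1262] rows>= 2.8
```

Each leg gets 5 rows so that it is fully reached.

arm_command(rows=[[[0.06, -0.38, 0], [-0.0056, 0.038, 0.126]], [[0.06, -0.38, 0], [-0.0056, 0.038, 0.126]], [[0.06, -0.38, 0], [-0.0056, 0.038, 0.126]], [[0.06, -0.38, 0], [-0.0056, 0.038, 0.126]], [[0.06, -0.38, 0], [-0.0056, 0.038, 0.126]]])

```text
clock: 14.75
position: [562.5, -179.6, 273.2]
ee_rot: [0.944, -0.24, 0.226, -0.014]
contact_force: [-0.6, -0.6, -2.2]
gripper_width: 15.3
grasp_force: 60.5
```

arm_command(rows=[[[-0.18, -0.4, 0], [-0.0056, 0.038, 0.126]], [[-0.18, -0.4, 0], [-0.0056, 0.038, 0.126]], [[-0.18, -0.4, 0], [-0.0056, 0.038, 0.126]], [[-0.18, -0.4, 0], [-0.0056, 0.038, 0.126]], [[-0.18, -0.4, 0], [-0.0056, 0.038, 0.126]]])

```text
clock: 15.25
position: [574.0, -74.2, 270.1]
ee_rot: [0.865, -0.419, 0.273, -0.034]
contact_force: [0.7, 0.0, -1.9]
gripper_width: 15.2
grasp_force: 60.4
```

arm_command(rows=[[[-0.38, -0.3, -0.02], [-0.0056, 0.038, 0.126]], [[-0.38, -0.3, -0.02], [-0.0056, 0.038, 0.126]], [[-0.38, -0.3, -0.02], [-0.0056, 0.038, 0.126]], [[-0.38, -0.3, -0.02], [-0.0056, 0.038, 0.126]], [[-0.38, -0.3, -0.02], [-0.0056, 0.038, 0.126]]])

```text
clock: 15.75
position: [577.2, 46.7, 253.5]
ee_rot: [0.749, -0.584, 0.308, -0.054]
contact_force: [0.5, -1.6, -2.6]
gripper_width: 15.2
grasp_force: 60.5
```

```bash
python3 - <<'E'
from tgt import *
s=arm.read_state();print(s['clock'],s['position'],s['joints'].round(2))
plan(*tool(90))
E
```

```text
15.75 [577.21525313  46.70661298 253.49290766] [ 0.47  0.09 -0.77  1.08 -0.58 -1.12]
shift [-0.4305 -0.0111  0.1004] turn [-0.0042  0.0379  0.1318] rows>= 2.9
```

arm_command(rows=[[[-0.43, -0.011, 0.1], [-0.0042, 0.038, 0.132]], [[-0.43, -0.011, 0.1], [-0.0042, 0.038, 0.132]], [[-0.43, -0.011, 0.1], [-0.0042, 0.038, 0.132]], [[-0.43, -0.011, 0.1], [-0.0042, 0.038, 0.132]], [[-0.43, -0.011, 0.1], [-0.0042, 0.038, 0.132]]])

```text
clock: 16.25
position: [579.1, 137.6, 191.3]
ee_rot: [-0.595, 0.729, -0.33, 0.076]
contact_force: [-0.2, 0.2, -1.8]
gripper_width: 15.3
grasp_force: 60.5
```

```bash
python3 - <<'E'
from tgt import *
s=arm.read_state();print(s['clock'],s['position'],s['joints'].round(2))
plan(*tool(90));plan(*tool(45))
E
```

```text
16.25 [579.06326502 137.63673616 191.27854182] [ 0.66  0.27 -0.76  1.17 -0.74 -1.84]
shift [-0.0018 -0.     -0.0026] turn [ 0.0004 -0.0003  0.0007] rows>= 0.0
shift [-0.0635 -0.0004  0.1665] turn [ 0.0004 -0.0003  0.0007] rows>= 0.9
```

arm_command(rows=[[[-0.032, 0, 0.083], [0, 0, 0]], [[-0.0635, 0, 0.1665], [0, 0, 0.0007]], [[-0.0635, 0, 0.1665], [0, 0, 0.0007]], [[-0.0635, 0, 0.1665], [0, 0, 0.0007]], [[-0.0635, 0, 0.1665], [0, 0, 0.0007]]])

```text
clock: 16.75
position: [604.8, 134.9, 158.6]
ee_rot: [-0.592, 0.73, -0.331, 0.079]
contact_force: [0.3, -0.6, -1.8]
gripper_width: 15.2
grasp_force: 60.4
```

```bash
python3 - <<'E'
from tgt import *
s=arm.read_state();print(s['clock'],s['position'],s['joints'].round(2),s['contact_force'])
plan(*tool(45))
ci=arm.camera_info("wrist");im,d,W=cloud("wrist"); np.savez("w6.npz",im=im,d=d,W=W)
sc,ds,Ws=cloud("scene");np.savez("s6.npz",im=sc,d=ds,W=Ws)
a=cv2.resize(im[90:310,200:440],None,fx=2,fy=2,interpolation=cv2.INTER_CUBIC)
b=cv2.resize(sc[190:300,160:280],None,fx=4,fy=4,interpolation=cv2.INTER_CUBIC)[:440]
b=cv2.resize(b,(int(b.shape[1]*.65),440)) if b.shape[1]>320 else b
cv2.imwrite("pics/c6.png",np.hstack([a,b]));print(a.shape,b.shape)
E
```

```text
16.75 [604.77767338 134.865978   158.55215453] [ 0.59  0.34 -0.76  1.31 -0.68 -1.94] [ 0.28401109 -0.55648251 -1.8125685 ]
shift [-0.0078  0.0097  0.0095] turn [-0.0007  0.0003 -0.0018] rows>= 0.1
(440, 480, 3) (440, 312, 3)
```

View pics/c6.png

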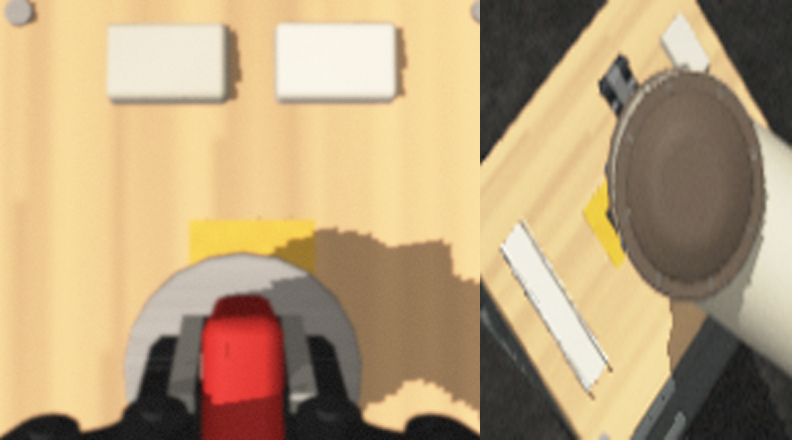

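```bash
python3 - <<'E'
from tgt import *
z=np.load("w6.npz");im,d,W=z['im'],z['d'],z['W'];I=im.astype(int);b,g,r=I[...,0],I[...,1],I[...,2]
C=np.c_[bx,by,nv];X=(W-slot)@C
wood=(d>0)&(r-b>40)&(abs(X[...,2])<12)&(abs(X[...,0])<70)&(abs(X[...,1])<120)
print("plane offset",np.median(X[wood][:,2]))
hsv=cv2.cvtColor(im,cv2.COLOR_BGR2HSV)
y=(hsv[...,1]>165)&(abs(X[...,2])<8)&(abs(X[...,0])<40)&(abs(X[...,1])<60)&(hsv[...,0]>18)&(hsv[...,0]<32)
y=cv2.morphologyEx(y.astype(np.uint8),cv2.MORPH_OPEN,np.ones((3,3)))>0
print("yellow",y.sum(),"bx",np.percentile(X[y][:,0],[.5,99.5]).round(1),"by min",np.percentile(X[y][:,1],[.5]).round(1))
# collar top face: gray points ~ h 53 above plane
col=(d>0)&(abs(X[...,2]-53)<5)&(abs(r-b)<35)&(abs(X[...,0])<40)&(abs(X[...,1])<45)&(r>70)
P=X[col];print("collar",len(P),np.median(P[:,2]).round(1))
n=np.linalg.svd(P-P.mean(0),full_matrices=False)[2][2];print("normal in board frame",(n*np.sign(n[2])).round(3))
h=cv2.convexHull(P[:,:2].astype(np.float32))[:,0];
from scipy.optimize import least_squares
hh=h[(h[:,1]<-10)];f=least_squares(lambda c:np.hypot(hh[:,0]-c[0],hh[:,1]-c[1])-33,[0,0],loss='soft_l1');print("center bx,by",f.x,np.abs(f.fun).mean())
# model expectation of bolt origin from reading now
s=arm.read_state();T=R.from_quat(s['ee_rot']);print("model origin",(s['position']+T.apply(tB)-slot)@C)
# frame reference in earlier close views
for q in("w3","w4"):
    z=np.load(q+".npz");X2=(z['W']-slot)@C;h2=cv2.cvtColor(z['im'],cv2.COLOR_BGR2HSV)
    y=(h2[...,1]>165)&(abs(X2[...,2])<8)&(abs(X2[...,0])<40)&(abs(X2[...,1])<60)&(h2[...,0]>18)&(h2[...,0]<32)
    y=cv2.morphologyEx(y.astype(np.uint8),cv2.MORPH_OPEN,np.ones((3,3)))>0
    print(q,np.percentile(X2[y][:,0],[.5,99.5]).round(1),np.percentile(X2[y][:,1],[.5]).round(1))
    dk=(h2[...,2]<70)&(cv2.dilate(y.astype(np.uint8),np.ones((15,15)))>0);v,u=np.where(dk);print("dark rows/cols",v.min(),u.min(),u.max())
    # slot end edge by: yellow between frame end and dark, along dark's middle column
    mc=(u.min()+u.max())//2; print("slot right end by", X2[v.min()-1,mc-3:mc+4].mean(0).round(1),"sides bx",X2[v.min()+8,u.min()-2].round(1),X2[v.min()+8,u.max()+2].round(1))
E
```

```text
plane offset -0.06293197517270854
yellow 886 bx [-21.6  20.7] by min [-40.6]
collar 2975 55.2
normal in board frame [-0.006  0.003  1.   ]
center bx,by [3.09701138 2.02747241] 0.14280248268296844
model origin [ 2.63954041 -0.43825023 48.15787243]
w3 [-20.1  19.8] [-37.1]
dark rows/cols 163 307 325
slot right end by [  -5.1   -3.9 -104.1] sides bx [ 12.4 -17.3   1.4] [ -8.2 -19.1  -7. ]
w4 [-20.9  20.8] [-41.2]
dark rows/cols 167 308 325
slot right end by [   2.6   -3.7 -109.2] sides bx [  8.8 -18.9  -3.9] [ -8.2 -16.  -15.9]
```

arm_command(rows=[[[0, 0, 0], [0, 0, 0]], [[0, 0, 0], [0, 0, 0]], [[0, 0, 0], [0, 0, 0]]])

```text
clock: 17.15
position: [604.7, 135.6, 158.1]
ee_rot: [-0.593, 0.73, -0.331, 0.079]
contact_force: [0.0, -0.3, -1.6]
gripper_width: 15.2
grasp_force: 60.4
```

```bash
cat > look.py <<'E'
from tgt import *
from scipy.optimize import least_squares
s=arm.read_state();print(s['clock'],"F",np.round(s['contact_force'],1),"vel",np.abs(s['joint_vel']).max().round(3),"j",s['joints'].round(2))
im,d,W=cloud("wrist");C=np.c_[bx,by,nv];X=(W-slot)@C
T=R.from_quat(s['ee_rot']);o=(s['position']+T.apply(tB)-slot)@C;print("model origin",o.round(2), "axis",(T*RB).as_matrix()[:,2]@C)
I=im.astype(int);b,g,r=I[...,0],I[...,1],I[...,2]
hsv=cv2.cvtColor(im,cv2.COLOR_BGR2HSV)
y=(hsv[...,1]>165)&(abs(X[...,2])<8)&(abs(X[...,0])<40)&(abs(X[...,1])<60)&(hsv[...,0]>18)&(hsv[...,0]<32)
y=cv2.morphologyEx(y.astype(np.uint8),cv2.MORPH_OPEN,np.ones((3,3)))>0
if y.sum()>50: print("yellow",y.sum(),"bx",np.percentile(X[y][:,0],[.5,99.5]).round(1),"by min",np.percentile(X[y][:,1],[.5]).round(1),"face",np.median(X[y][:,2]).round(1))
col=(d>0)&(abs(X[...,2]-o[2]-8)<5)&(abs(r-b)<35)&(abs(X[...,0])<40)&(abs(X[...,1])<45)&(r>70)
P=X[col];h=cv2.convexHull(P[:,:2].astype(np.float32))[:,0];hh=h[h[:,1]<-10]
f=least_squares(lambda c:np.hypot(hh[:,0]-c[0],hh[:,1]-c[1])-33,[0,0],loss='soft_l1')
print("collar top h",np.median(P[:,2]).round(1),"center",f.x.round(1))
red=(r>90)&(g<80)&(b<90)&(X[...,2]>o[2]+56)&(d>0)&(np.hypot(X[...,0],X[...,1])<45)
if red.sum()>20: print("red top",red.sum(),np.median(X[red],0).round(1),np.percentile(X[red],[1,99],axis=0).round(1).tolist())
np.savez("last.npz",im=im,d=d,W=W)
E
python3 look.py; python3 -c "
from tgt import *
plan(*tool(45))"
```

```text
17.15 F [ 0.  -0.3 -1.6] vel 0.006 j [ 0.59  0.34 -0.76  1.31 -0.68 -1.94]
model origin [ 2.12 -0.27 47.59] axis [ 0.00401302  0.00130914 -0.99999109]
yellow 964 bx [-21.2  21. ] by min [-40.6] face 0.9
collar top h 54.9 center [2.8 2.7]
red top 4448 [  2.9   0.7 108.5] [[-4.9, -19.7, 105.0], [10.6, 21.6, 118.3]]
shift [-0.0047  0.0079  0.0088] turn [-0.0007  0.0004 -0.0016] rows>= 0.1
```

```bash
python3 - <<'E'
from tgt import *
s=arm.read_state();T=R.from_quat(s['ee_rot']);_,T1=tool(0)
for dh in(0,-10,-20,-34,-47):
    plan(s['position']-2.9*bx-1.3*by+dh*nv,T1)
E
```

```text
shift [0.0049 0.0116 0.0017] turn [-0.0007  0.0004 -0.0016] rows>= 0.1
shift [-0.0087  0.0117  0.0394] turn [-0.0007  0.0004 -0.0016] rows>= 0.2
shift [-0.0223  0.0119  0.077 ] turn [-0.0007  0.0004 -0.0016] rows>= 0.4
shift [-0.0414  0.0121  0.1296] turn [-0.0007  0.0004 -0.0016] rows>= 0.7
shift [-0.0591  0.0122  0.1785] turn [-0.0007  0.0004 -0.0016] rows>= 0.9
```

arm_command(rows=[[[0.005, 0.0116, 0.002], [0, 0, -0.0016]], [[0.005, 0.0116, 0.002], [0, 0, -0.0016]], [[-0.002, 0.0117, 0.02], [0, 0, -0.0016]], [[-0.0087, 0.0117, 0.039], [0, 0, -0.0016]], [[-0.0087, 0.0117, 0.039], [0, 0, -0.0016]]])

```text
clock: 17.7
position: [608.1, 133.4, 147.1]
ee_rot: [-0.594, 0.729, -0.331, 0.077]
contact_force: [-0.3, -0.5, -2.1]
gripper_width: 15.3
grasp_force: 60.4
```

arm_command(rows=[[[-0.007, 0, 0.019], [0, 0, 0]], [[-0.0135, 0, 0.0375], [0, 0, 0]], [[-0.0135, 0, 0.0375], [0, 0, 0]]])

```text
clock: 18.0
position: [613.8, 132.9, 139.0]
ee_rot: [-0.594, 0.729, -0.331, 0.077]
contact_force: [-0.3, 0.3, -2.9]
gripper_width: 15.1
grasp_force: 60.4
```

```bash
python3 look.py
```

```text
18.0 F [-0.3  0.3 -2.9] vel 0.014 j [ 0.55  0.37 -0.77  1.38 -0.65 -1.99]
model origin [-1.29 -2.13 26.64] axis [ 1.02548215e-03  7.74934998e-05 -9.99999471e-01]
yellow 1079 bx [-21.1  21.1] by min [-41.3] face 0.9
collar top h 33.9 center [-0.6  0.8]
red top 4379 [-0.3 -1.  87.6] [[-8.1, -21.2, 84.5], [7.4, 19.8, 99.6]]
```

The crossbar is 12 mm into the slot with no contact force, and I continue down.

arm_command(rows=[[[-0.0136, 0, 0.0376], [0, 0, 0]], [[-0.022, 0, 0.06], [0, 0, 0]], [[-0.03, 0, 0.083], [0, 0, 0]], [[-0.03, 0, 0.083], [0, 0, 0]]])

```text
clock: 18.45
position: [626.4, 131.6, 121.0]
ee_rot: [-0.594, 0.729, -0.331, 0.077]
contact_force: [0.2, -0.3, -1.2]
gripper_width: 15.2
grasp_force: 60.5
```

```bash
python3 look.py
```

```text
18.45 F [ 0.2 -0.3 -1.2] vel 0.017 j [ 0.51  0.41 -0.76  1.46 -0.63 -2.04]
model origin [-1.28 -2.22  4.6 ] axis [ 9.86938054e-04 -2.32694033e-05 -9.99999513e-01]
yellow 1518 bx [-21.8  21.8] by min [-41.9] face 0.9
collar top h 11.9 center [-0.6  0.7]
red top 4161 [-0.3 -1.2 65.6] [[-7.6, -21.1, 62.6], [7.4, 20.2, 76.1]]
```

arm_command(rows=[[[-0.0027, 0, 0.0075], [0, 0, 0]], [[-0.0048, 0, 0.0132], [0, 0, 0]], [[-0.0048, 0, 0.0132], [0, 0, 0]]])

```text
clock: 18.8
position: [628.3, 131.9, 118.9]
ee_rot: [-0.594, 0.729, -0.331, 0.078]
contact_force: [-0.4, -0.1, -1.2]
gripper_width: 15.3
grasp_force: 60.5
```

```bash
python3 look.py
```

```text
18.8 F [-0.4 -0.1 -1.2] vel 0.005 j [ 0.51  0.42 -0.76  1.47 -0.63 -2.05]
model origin [-0.85 -1.76  1.83] axis [ 2.04807467e-03  9.46007158e-04 -9.99997455e-01]
yellow 1613 bx [-21.6  21.9] by min [-41.9] face 0.9
collar top h 9.1 center [-0.2  1. ]
red top 4060 [ 0.4 -1.1 62.8] [[-7.3, -20.7, 59.8], [9.7, 20.5, 72.9]]
```

arm_command(rows=[[[-0.0015, 0, 0.004], [0, 0, 0]], [[-0.0022, 0, 0.006], [0, 0, 0]], [[-0.0022, 0, 0.006], [0, 0, 0]]])

```text
clock: 19.15
position: [629.1, 131.9, 118.0]
ee_rot: [-0.594, 0.729, -0.331, 0.078]
contact_force: [-2.9, 0.6, 0.6]
gripper_width: 15.5
grasp_force: 61.1
```

```bash
python3 - <<'E'
from tgt import *
s=arm.read_state();T=R.from_quat(s['ee_rot']);print(s['contact_force'])
C=np.c_[bx,by,nv];o=s['position']+T.apply(tB);print("origin",((o-slot)@C).round(2))
# pivot about bolt axis through (camera-measured) bolt centre: shift model origin to it
# wp list of turn about nv, bolt axis fixed, plan chained from current
p,r=s['position'],T
for a in(15,30,45,60,75,90):
    q=R.from_rotvec(-nv*np.radians(a)); ax=o
    plan(ax+q.apply(s['position']-ax)+nv*(0.8 if a<=15 else .8),q*T,s,p0=p,R0=r)
    if a in(30,60): p=ax+q.apply(s['position']-ax)+nv*.8; r=q*T
E
```

```text
[-2.91769327  0.56746141  0.64802262]
origin [-0.74 -1.69  0.63]
shift [ 0.0002  0.0069 -0.0033] turn [-0.0284  0.0002  0.0783] rows>= 1.7
shift [-0.0024  0.0134 -0.0043] turn [-0.0568  0.0004  0.1567] rows>= 3.5
shift [-0.0009  0.0069 -0.0003] turn [-0.0284  0.0002  0.0783] rows>= 1.7
shift [-0.0035  0.0134 -0.0013] turn [-0.0568  0.0004  0.1567] rows>= 3.5
shift [-0.0009  0.0069 -0.0003] turn [-0.0284  0.0002  0.0783] rows>= 1.7
shift [-0.0035  0.0134 -0.0013] turn [-0.0568  0.0004  0.1567] rows>= 3.5
```

```bash
cat > turn.py <<'E'
from tgt import *
import sys
s=arm.read_state();T=R.from_quat(s['ee_rot']);print(s['clock'],s['contact_force'].round(1),s['joints'].round(2))
ax=slot+bx*-.25+by*.3
done,lift=float(sys.argv[1]),float(sys.argv[2])
for a in map(float,sys.argv[3:]):
    q=R.from_rotvec(-nv*np.radians(a-done)); plan(ax+q.apply(s['position']-ax)+nv*lift,q*T,s)
E
python3 turn.py 0 .8 15 30
```

```text
19.15 [-2.9  0.6  0.6] [ 0.51  0.42 -0.76  1.47 -0.63 -2.06]
shift [-0.0005  0.0089 -0.0036] turn [-0.0284  0.0002  0.0783] rows>= 1.7
shift [-0.0043  0.0171 -0.005 ] turn [-0.0568  0.0004  0.1567] rows>= 3.5
```

arm_command(rows=[[[0, 0.004, -0.003], [-0.0142, 0, 0.0392]], [[-0.0005, 0.009, -0.0036], [-0.0284, 0, 0.0783]], [[-0.002, 0.013, -0.0042], [-0.0426, 0.0003, 0.1175]], [[-0.0043, 0.017, -0.005], [-0.0568, 0.0004, 0.1567]], [[-0.0043, 0.017, -0.005], [-0.0568, 0.0004, 0.1567]]])

```text
clock: 19.65
position: [626.3, 134.3, 116.5]
ee_rot: [-0.403, 0.878, -0.236, 0.104]
contact_force: [1.1, 0.9, -2.5]
gripper_width: 15.5
grasp_force: 60.5
```

```bash
python3 turn.py 30 0 45 60; python3 look.py
```

```text
19.65 [ 1.1  0.9 -2.5] [ 0.58  0.43 -0.63  0.99 -0.61 -2.15]
shift [-0.001   0.0079 -0.0004] turn [-0.0283  0.0002  0.0784] rows>= 1.7
shift [-0.0039  0.0152 -0.0015] turn [-0.0566  0.0004  0.1567] rows>= 3.5
19.65 F [ 1.1  0.9 -2.5] vel 0.1 j [ 0.58  0.43 -0.63  0.99 -0.61 -2.15]
model origin [-0.7  -0.46  1.11] axis [ 3.51295187e-03  1.80815748e-04 -9.99993813e-01]
yellow 1692 bx [-21.6  21.6] by min [-41.8] face 0.9
collar top h 8.4 center [1.  2.2]
red top 4241 [ 0.9  0.7 62.1] [[-13.7, -18.6, 59.4], [16.5, 20.2, 73.4]]
```

Free turning so far, so I continue.

arm_command(rows=[[[-0.0005, 0.004, 0], [-0.0142, 0, 0.0392]], [[-0.001, 0.008, 0], [-0.0283, 0, 0.0784]], [[-0.0025, 0.0115, -0.001], [-0.0425, 0.0003, 0.1175]], [[-0.004, 0.015, -0.0015], [-0.0566, 0.0004, 0.1567]], [[-0.004, 0.015, -0.0015], [-0.0566, 0.0004, 0.1567]]])

```text
clock: 20.2
position: [623.8, 135.9, 114.6]
ee_rot: [-0.185, 0.967, -0.127, 0.121]
contact_force: [-0.9, 0.3, -2.3]
gripper_width: 15.0
grasp_force: 60.5
```

```bash
python3 turn.py 60 0 75 90; python3 look.py
```

```text
20.2 [-0.9  0.3 -2.3] [ 0.58  0.42 -0.5   0.61 -0.6  -2.27]
shift [-0.0002  0.0093 -0.0001] turn [-0.0285  0.0003  0.0783] rows>= 1.7
shift [-0.0027  0.0182 -0.0011] turn [-0.0569  0.0006  0.1566] rows>= 3.5
20.2 F [-0.9  0.3 -2.3] vel 0.071 j [ 0.58  0.42 -0.5   0.61 -0.6  -2.27]
model origin [-1.62 -1.63  1.08] axis [ 0.00214751 -0.00334462 -0.9999921 ]
yellow 1906 bx [-21.7  21.5] by min [-41.8] face 0.9
collar top h 8.3 center [1.  0.4]
red top 4282 [ 0.9 -0.9 62. ] [[-18.3, -15.7, 59.6], [20.3, 14.1, 71.8]]
```

arm_command(rows=[[[0, 0.005, 0], [-0.0142, 0, 0.0392]], [[0, 0.009, 0], [-0.0285, 0, 0.0783]], [[-0.0015, 0.014, -0.0005], [-0.0427, 0.0003, 0.1175]], [[-0.0027, 0.018, -0.001], [-0.0569, 0.0006, 0.1566]], [[-0.0027, 0.018, -0.001], [-0.0569, 0.0006, 0.1566]]])

```text
clock: 20.75
position: [622.1, 139.7, 113.1]
ee_rot: [0.045, 0.99, -0.009, 0.13]
contact_force: [0.2, 0.1, -2.2]
gripper_width: 15.2
grasp_force: 60.4
```

```bash
python3 - <<'E'
from tgt import *
s=arm.read_state();T=R.from_quat(s['ee_rot']);_,T1=tool(0,-90)
print(np.degrees((T1*T.inv()).as_rotvec())@np.c_[bx,by,nv])
plan(s['position'],T1)
E
python3 look.py
```

```text
[ 0.26837265 -0.0501991  -0.19256974]
shift [0. 0. 0.] turn [-0.0018 -0.0003  0.0005] rows>= 0.0
20.75 F [ 0.2  0.1 -2.2] vel 0.054 j [ 0.54  0.41 -0.42  0.3  -0.55 -2.44]
model origin [-3.2  -1.36  1.05] axis [-8.68263189e-04 -4.68543215e-03 -9.99988646e-01]
yellow 2106 bx [-21.9  16.3] by min [-41.8] face 0.9
collar top h 8.3 center [-0.3 -0.4]
red top 4137 [ 0.1 -1.2 62.1] [[-20.3, -10.7, 59.7], [20.3, 6.2, 75.1]]
```

arm_command(rows=[[[-0.0014, 0, 0.0038], [-0.0018, 0, 0.0005]], [[-0.0014, 0, 0.0038], [-0.0018, 0, 0.0005]], [[-0.0014, 0, 0.0038], [-0.0018, 0, 0.0005]]])

```text
clock: 21.1
position: [622.4, 140.4, 112.8]
ee_rot: [0.045, 0.99, -0.006, 0.13]
contact_force: [-5.1, -1.9, 3.8]
gripper_width: 15.1
grasp_force: 61.4
```

arm_command(rows=[[[0, 0, 0], [0, 0, 0]], [[0, 0, 0], [0, 0, 0]], [[0, 0, 0], [0, 0, 0]], [[0, 0, 0], [0, 0, 0]], [[0, 0, 0], [0, 0, 0]]], grip=1)

```text
clock: 21.6
position: [623.3, 141.0, 112.5]
ee_rot: [0.046, 0.99, -0.005, 0.131]
contact_force: [0.4, -0.6, -0.1]
gripper_width: 84.7
grasp_force: 0.0
```

arm_command(rows=[[[0, 0, -0.06], [0, 0, 0]], [[0, 0, -0.16], [0, 0, 0]], [[0, 0, -0.3], [0, 0, 0]], [[0, 0, -0.46], [0, 0, 0]], [[0, 0, -0.46], [0, 0, 0]]])

```text
clock: 22.1
position: [595.8, 145.0, 230.6]
ee_rot: [0.046, 0.99, -0.002, 0.136]
contact_force: [0.5, 0.1, 0.3]
gripper_width: 85.2
grasp_force: 0.0
```

```bash
python3 look.py; python3 - <<'E'
import numpy as np,cv2
im=np.load("last.npz")['im'];cv2.imwrite("pics/w7.png",im)
E
```

```text
22.1 F [0.5 0.1 0.3] vel 0.07 j [ 0.58  0.24 -0.31  0.22 -0.81 -2.38]
model origin [ 42.56   1.74 112.68] axis [ 0.01082822  0.00802452 -0.99990917]Traceback (most recent call last):
  File "look.py", line 12, in <module>
    P=X[col];h=cv2.convexHull(P[:,:2].astype(np.float32))[:,0];hh=h[h[:,1]<-10]
               ~~~~~~~~~~~~~~~~~~~~~~~~~~~~~~~~~~~~~~~~~~^^^^^
TypeError: 'NoneType' object is not subscriptable
```

View pics/w7.png

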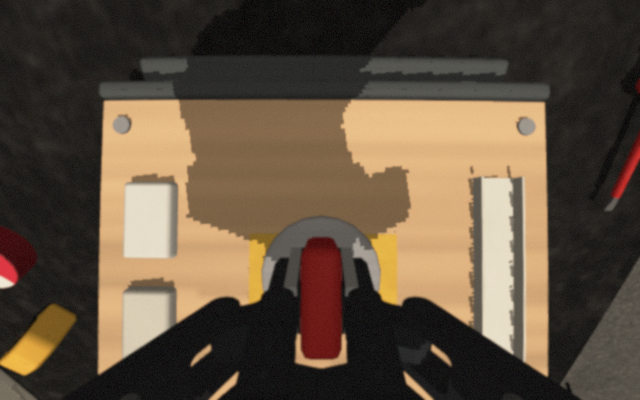

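This frame was taken before release: the paddle at (320,295) is square across the frame. I take a fresh look now that the hand has backed off.

```bash
python3 - <<'E'
from tgt import *
im,d,W=cloud("wrist");cv2.imwrite("pics/w8.png",im);C=np.c_[bx,by,nv];X=(W-slot)@C
I=im.astype(int);b,g,r=I[...,0],I[...,1],I[...,2];near=(np.hypot(X[...,0],X[...,1])<45)&(d>0)
red=near&(r>80)&(g<80)&(b<90)&(abs(X[...,2]-62)<5);print("red top",red.sum(),np.median(X[red],0),cv2.minAreaRect(X[red][:,:2].astype(np.float32)))
col=near&(abs(r-b)<35)&(abs(X[...,2]-8)<4)&(np.hypot(X[...,0],X[...,1])<33);P=X[col];n=np.linalg.svd(P-P.mean(0),full_matrices=False)[2][2]
print("collar",len(P),np.median(P,0),n,"hull",cv2.minEnclosingCircle(P[:,:2].astype(np.float32)))
wd=(d>0)&(abs(X[...,2])<5)&(r-b>40)&(np.hypot(X[...,0],X[...,1])<80)&(np.hypot(X[...,0],X[...,1])>40);print("face",np.median(X[wd][:,2]))
E
```

```text
red top 1111 [-2.73420806 -0.77659127 61.53477487] ((-2.883760452270508, -0.9805355072021484), (42.25485610961914, 14.340628623962402), 1.0180777311325073)
collar 2503 [-1.27928239 -0.0324275   7.84685799] [3.16100318e-04 1.01947297e-03 9.99999430e-01] hull ((-2.1080939769744873, -0.5660284161567688), 31.600505828857422)
face -0.0969301734244665
```

View pics/w8.png

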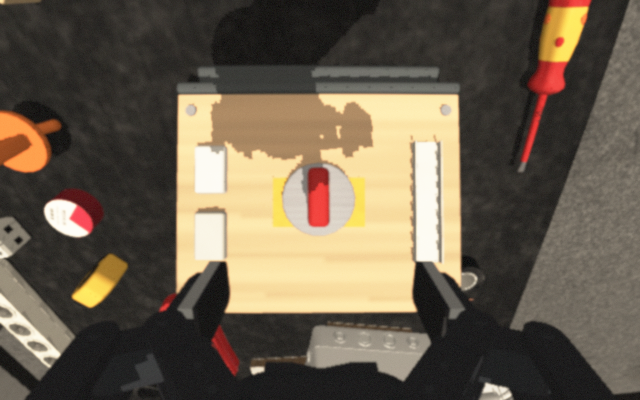

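The collar lies flat on the face (top 7.9 mm above it, normal parallel to the board's). The paddle at (318,197) is square across the slot within 1°, and the robot touches nothing, so I hand in.

```bash
python3 -c "
from bench import arm
print(arm.job_done())"
```

```text
the job is handed in; nothing more can be done
None
```

The bolt is locked in the slot, collar flat on the board and crossbar square across it to within about 1°, and the job was handed in at about 22 s; on the way I put the bolt back into its sleeve once to re-grip it at a tilt, because the arm could not reach the board with the first grip.

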